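Clear, close and lock the specimen slide

TASK

Get the specimen slide ready for the microscope: sweep the two offcuts off its bed into the grey catch tray beside it, then push the carriage fully home against the end stop. Then tighten the knurled thumbscrew on the carriage clockwise until it seats, stopping when the resistance rises rather than forcing it, which would wind its brass insert round. Leave everything else where it is.

Things in the scene. Friction and masses are not known exactly. Their poses are not given: they have to be found in the camera images.
- stage: Specimen slide, fixed to the desk (sizes here and below are in mm unless said): a flat aluminium bed 100 wide (x) by 370 long (y), its top face 50 above the desk. The origin is on the desk; x and y are level: the bed spans x -50 to 50 and y -170 to 200. The carriage travels along +y towards a dark steel end stop bar (100 x 20, 24 high above the bed, y 125 to 145). The catch tray is on the +x side. A steel-faced black puck stands on the bed behind the stop, at y about 175.
- carriage (a joint): Travel of the carriage along the stage's +y (m): a grey block 90 (x) x 80 (y) x 24 high riding on the bed, with a black disc and the thumbscrew on top. At value v its centre is at stage y = -0.115 + v. It starts at 0 to 0.03; 0.200 is fully home, against the end stop (a hard stop). It slides with about 4 N of friction and stays where it is left. An offcut left in the way blocks it.
- carriage_back (a point): Middle of the carriage's rear (-y) face, 12 above the bed: the place to push it along +y. Axes as the stage's.
- lockscrew (a joint): Turn of the thumbscrew in its brass insert (rad), growing clockwise seen from above. It starts at 0 to 0.8, runs freely (friction about 0.05 N m) and seats at 2.4, where the resistance jumps to about 0.12 N m and then climbs steeply; it stays where it is left.
- insert (a joint): Turn of the brass threaded insert (20 across, 3 high, under the thumbscrew) in the carriage (rad, clockwise). A spring holds it at 0. Forcing the seated screw further winds it round against 0.12 N m plus 0.8 N m per rad; past 0.35 the screw is over-tightened. Let go, it springs back to 0.
- lockscrew_grip (a point): On the thumbscrew's upright axis, half-way up its knurled steel head, 52 above the bed. Head: 16 high, eight upright knurled flats, 30 across flats, facing this point's x axis (which turns with the screw; dark line on the top) and every 45 degrees from it. Grip two opposite flats; a weak grip slips over the corners. Below it a 12 thick stem, 20 high, down to the carriage's top.
- tray: Grey open catch tray, fixed, 100 (x) x 200 (y) x 42 high, walls 3, floor 3 thick; origin on the desk below its centre, axes as the stage's. Its near wall is right below the bed's +x edge, its rim 8 below the bed's top, so that what is pushed over that edge drops in. It covers the part of the edge beside the offcuts.
- offcut_a_center (a point): Centre of a black resin offcut lying on the bed between the carriage and the stop (the one nearer the carriage), a block 30 x 22 x 20 high at any yaw. About 25 g.
- offcut_b_center (a point): Centre (12 above its underside) of the second black resin offcut, the one nearer the stop: 20 x 28 x 16 high with a smaller step on top, 25 high in all, at any yaw. About 22 g.
- puck: Finished specimen, black disc 30 across, 18 high, standing on the bed behind the end stop; leave it alone. Origin under its centre.
- lens_brush: Brush with a wooden handle, 150 long, lying on the desk on the robot's side of the stage; leave it alone.
- gauge_block: Steel block 35 x 25 x 20 lying on the desk beside the tray's -y end; leave it alone.
- pen_cup: Dark pen cup, 76 across, 95 high, with pens up to 165 high, to the left; leave it alone.
- mouse: White computer mouse, 100 x 60, 30 high, to the right; leave it alone.
- slide_box: Flat grey slide box, 90 x 170 x 28, to the right; leave it alone.
- oil_bottle: Small amber bottle, 32 across, 70 high, to the left; leave it alone.
There are look-alikes about, which are no part of the job. What is shaped like the tray but green or orange is not meant.

How it is judged:
On the way, in this order (a step that is already met when the one before it is completed fails the run):
1. both offcuts lie in the catch tray (x of offcut_a_center in the frame of tray between -0.05 and 0.05 m and y of offcut_a_center in the frame of tray between -0.1 and 0.1 m and z of each of offcut_a_center, offcut_b_center in the frame of tray below 0.04 m and x of offcut_b_center in the frame of tray between -0.05 and 0.05 m and y of offcut_b_center in the frame of tray between -0.1 and 0.1 m), for 0.2 s.
2. the carriage is home against the end stop (value of joint carriage above 0.196 m), for 0.2 s.
3. the thumbscrew is seated (value of joint lockscrew above 2.3 rad), for 0.2 s.
At the end, for the whole second after the job is handed in: Both offcuts lie at rest in the catch tray (centres inside its walls and below its rim), the carriage is within 4 mm of the end stop, and the thumbscrew is seated (2.3 rad or more) without its insert turned by 0.35 rad (all of step 1 and value of joint carriage above 0.196 m and value of joint lockscrew above 2.3 rad and value of joint insert below 0.35 rad and linear speed of each of offcut_a, offcut_b below 0.02 m/s); the robot touches nothing.
It fails at once if the thumbscrew is forced: its insert turns by more than 0.35 rad (value of joint insert above 0.35 rad).
It fails at once if a bystander is moved (the puck by 2 cm, another by 3 cm) (distance of puck from where it was at the start of the episode above 0.02 m or distance of any of lens_brush, gauge_block, pen_cup, mouse, slide_box, oil_bottle from where it was at the start of the episode above 0.03 m).
It also fails if it takes over 72 s, if anything falls off the work surface, if the arm or the gripper's body presses on something with over 40 N, if the wrist force passes 120 N, or if a joint passes its speed limit or range.

ROBOT

A 6-joint arm with a two-finger parallel gripper is mounted at the origin on the work surface. World frame = base frame: x ahead of the robot, y to its left, z up, the work surface at z = 0. Lengths are in m, angles in rad, forces in N, time in s.
With the tool pointing down it reaches from about 0.35 to 0.875 m from the base axis. Payload 15.5 kg.
Tool frame: the origin (TCP) lies at the very end of the fingers, on their centre line; the grasp point (between the pads) lies 19 mm behind it; z points along the fingers, y is the direction in which the jaws open and shut (so a half turn about z gives the same grasp; the last joint's range is limited). The gripper opens to 85 mm and grips with 20 to 120 N. Pads are 22 mm wide; open, the fingers measure 114 mm over their backs; the gripper's body (76 mm by 85 mm) begins 54 mm behind the grasp point. The pads swing forward as they close: fully open they stand 13 mm farther back than shut.
Start: joints at [-1.2, 0.494, 1.345, -0, 1.302, -0.096], TCP at [0.281, -0.558, 0.204] pointing down, gripper open.
Joint ranges: [-2.91, 2.91], [-0.82, 2.16], [0.22, 2.67], [-1.22, 4.37], [0.12, 2.79], [-3.08, 3.08]. Speed limits (rad/s): [1.89, 1.89, 2.57, 3.01, 3.01, 3.01].

INTERFACE

Orientations are given as a rotation vector (axis times angle).
In Python, from rig import ctrl gives the robot as it stands.
- The arm moves only by the shell command python3 -m handwheel 'ROWS' [FORCE]. ROWS is JSON, a list of rows, each a list of 7 numbers: the shift along the tool's x, y, z in units of 30 mm (1.0 is 30 mm), then the turn, a rotation vector about the tool's x, y, z in units of 6 degrees (1.0 is 6 degrees), then the gripper's target within -1 to 1 (shut at 1, half-way at 0, fully open at -1). In form: [[dx, dy, dz, ax, ay, az, claw], ...]. A call has 1 to 12 rows; each row shifts and turns the commanded pose from where the row before left it, along the tool's axes as they then stand; what a row does not reach is not made up. A row lasts 1/10 s, in which the tool goes at most 50 mm and 8.59 degrees, less where a joint would pass 70% of its speed; a pose out of reach is approached as far as the arm can. A call is refused whole if a number of a shift passes 1 or a number of a turn 1, either way. A call with a gripper value outside its range is refused whole. The fingers move at their own pace and stop on an object; FORCE is the grip in N (left out, the last holds). Time passes only in rows, so rows that do not move let the fingers close. It gives the time, the measured TCP pose, the force and the opening at its end, in the units of the state.
- ctrl.get_obs(): the state, without advancing time (a new reading comes with each control period).
- ctrl.read_camera(name): name is "scene" or "top" or "wrist"; returns a dict with "color" (400x640x3 uint8, blue, green, red), "intrinsics" (3x3 intrinsics, pixels), "extrinsics" (4x4, takes a point from camera to world coordinates). Camera axes: x right, y up, looking along -z (the intrinsics and any distortion apply to the point x, -y, -z); pixel columns grow to the right and rows downward; lengths in m; the calibration is good to about 2 mm. The wrist camera is an equidistant fisheye: a pixel r from the principal point sees the ray r / f radians off the axis. A picture is of the moment at which its call begins. There is no depth.
- ctrl.job_done(): hands the job in, once; it reports no verdict.
The state is a dict: "t": time; "q": joint angles; "dq": joint speeds; "tau": joint torques, N m; "eef_pos": TCP position; "ee_rot": TCP orientation; "contact_force": force on the tool from outside, world axes, zero at the start; "wrist_torque": the same for the moment, N m; "width": finger opening in m.
Only numpy, scipy, OpenCV 4.12 (cv2) and the standard library are available. Lean on these libraries where they do the work, as an engineer would, in place of code of your own. Each camera call takes 0.05 s, during which the arm holds its last target.

## Working session

There is one attempt and no reset: what is moved stays moved. The work goes in short steps, Python scripts to look and compute and a shell command to move; the robot and the scene stay as the last step left them, time stands still between calls to the robot, and variables do not carry over. Pictures are saved under pics/ and viewed, and the job is handed in when it is done.

```bash
ls; mkdir -p pics; python3 - <<'E'
from rig import ctrl
import cv2
o=ctrl.get_obs()
for k,v in o.items(): print(k,v)
for n in("scene","top","wrist"):
    c=ctrl.read_camera(n); cv2.imwrite(f"pics/{n}0.png",c["color"]); print(n,c["intrinsics"].tolist(),c["extrinsics"].round(4).tolist())
E
```

```text
pics
t 0.0
q [-1.19949982e+00  4.94199880e-01  1.34612979e+00  2.09642458e-05
  1.30255094e+00 -9.55140122e-02]
dq [ 0.00027041  0.0002439  -0.00013825  0.00048298  0.00039658 -0.00034156]
tau [-1.03331851e-03 -8.82161379e+01 -3.83871460e+01 -1.82800441e-04
  9.97223920e-03 -4.73498028e-05]
eef_pos [ 0.28112694 -0.55774433  0.20309037]
ee_rot [-3.05516475e+00 -7.26320347e-01  2.46540496e-04]
contact_force [-0.41861455  0.4257367   0.12515981]
wrist_torque [-0.00923855  0.02248496  0.04233732]
width 0.08518681713368996
scene [[510.36985505310395, 0.0, 323.55713608412094], [0.0, 510.36985505310395, 201.3008265626698], [0.0, 0.0, 1.0]] [[-0.7554, -0.3665, 0.5431, 1.2802], [0.655, -0.4434, 0.6118, 0.8784], [0.0165, 0.818, 0.575, 0.905], [0.0, 0.0, 0.0, 1.0]]
top [[480.9987617574736, 0.0, 328.08521966241193], [0.0, 480.9987617574736, 206.71320158422668], [0.0, 0.0, 1.0]] [[-0.0965, 0.9712, -0.2176, 0.1695], [-0.9953, -0.0952, 0.0165, 0.0126], [-0.0047, 0.2182, 0.9759, 1.5404], [0.0, 0.0, 0.0, 1.0]]
wrist [[309.70691628693146, 0.0, 322.2847183392828], [0.0, 309.70691628693146, 197.90283605126922], [0.0, 0.0, 1.0]] [[0.4491, 0.8563, 0.2551, 0.3464], [-0.8935, 0.4308, 0.1268, -0.5263], [-0.0013, -0.2849, 0.9586, 0.3741], [0.0, 0.0, 0.0, 1.0]]
```

View pics/scene0.png

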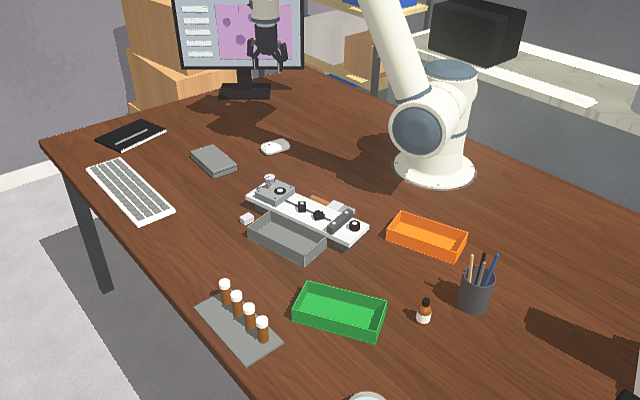

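View pics/top0.png

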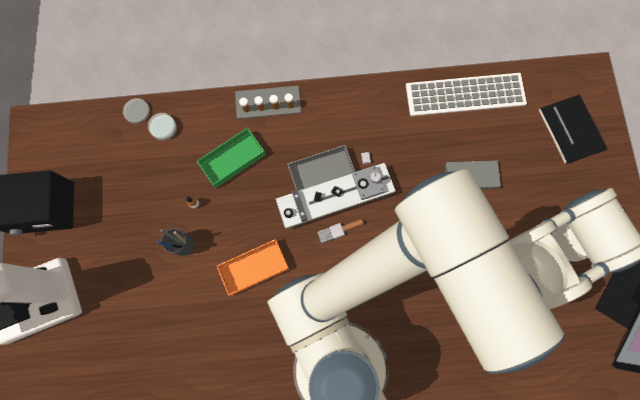

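View pics/wrist0.png

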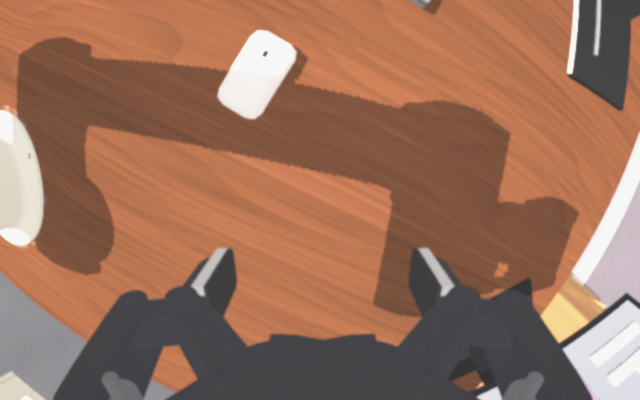

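```bash
python3 - <<'E'
import cv2
a=cv2.imread("pics/top0.png")[135:245,260:410]; cv2.imwrite("pics/top0c.png",cv2.resize(a,None,fx=5,fy=5,interpolation=cv2.INTER_CUBIC))
a=cv2.imread("pics/scene0.png")[160:280,230:390]; cv2.imwrite("pics/scene0c.png",cv2.resize(a,None,fx=5,fy=5,interpolation=cv2.INTER_CUBIC))
E
```

```text
(no output)
```

View pics/top0c.png

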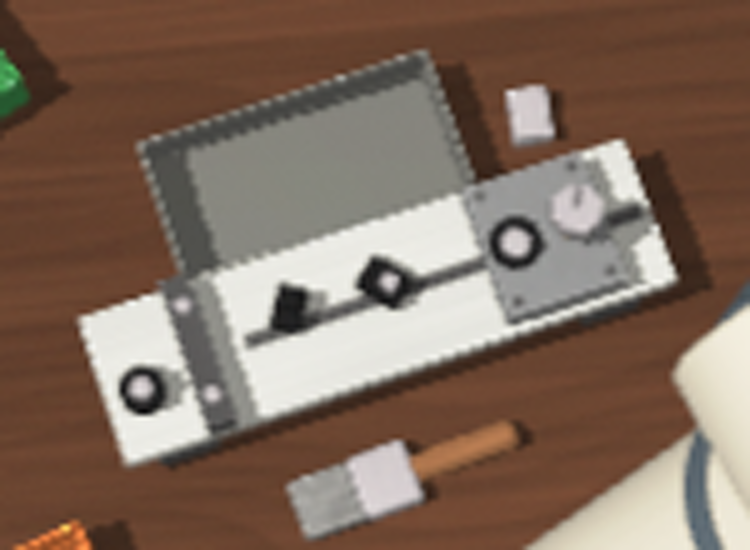

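View pics/scene0c.png

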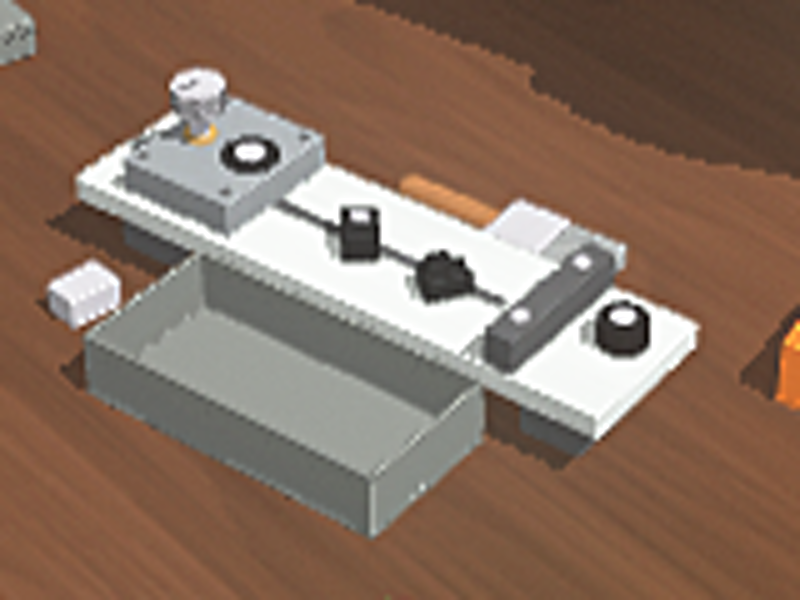

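```bash
cat > h.py <<'E'
import numpy as np, cv2
from scipy.optimize import least_squares
from scipy.spatial.transform import Rotation as R
K={"scene":np.array([[510.36985505310395,0,323.55713608412094],[0,510.36985505310395,201.3008265626698],[0,0,1]]),
"top":np.array([[480.9987617574736,0,328.08521966241193],[0,480.9987617574736,206.71320158422668],[0,0,1]])}
def load():
    from rig import ctrl
    E={}
    for n in("scene","top"):
        E[n]=ctrl.read_camera(n)["extrinsics"]
    np.savez("ext.npz",**E)
def ext(n): return np.load("ext.npz")[n]
def proj(n,P):
    E=ext(n); p=(np.asarray(P)-E[:3,3])@E[:3,:3]
    p=p*[1,-1,-1]; u=p@K[n].T; return u[...,:2]/u[...,2:]
def back(n,uv,z):
    E=ext(n); d=np.linalg.inv(K[n])@[uv[0],uv[1],1.]; d=E[:3,:3]@(d*[1,-1,-1]); o=E[:3,3]
    return o+d*(z-o[2])/d[2]
off={"top":np.array([260,135.]),"scene":np.array([230,160.])}
def c(n,x,y): return off[n]+np.array([x,y])/5.-0.4
def S2W(s,p): # s=(x,y,yaw), p stage coords
    cs,sn=np.cos(s[2]),np.sin(s[2]); p=np.asarray(p,float)
    return np.stack([s[0]+cs*p[...,0]-sn*p[...,1], s[1]+sn*p[...,0]+cs*p[...,1], p[...,2]],-1)
def W2S(s,p):
    cs,sn=np.cos(s[2]),np.sin(s[2]); dx,dy=p[0]-s[0],p[1]-s[1]
    return np.array([cs*dx+sn*dy,-sn*dx+cs*dy,p[2]])
E
python3 - <<'E'
from h import *
load()
obs=[("top",(625,140),(.05,-.17)),("top",(678,280),(-.05,-.17)),("top",(80,318),(.05,.2)),("top",(128,465),(-.05,.2)),
("scene",(597,418),(.05,.2)),("scene",(697,325),(-.05,.2)),("scene",(78,182),(.05,-.17))]
def res(s,w=("top","scene")):
    return np.concatenate([proj(n,S2W(s,(*p,.05)))-c(n,*uv) for n,uv,p in obs if n in w])
p=back("top",c("top",380,300),.05);print(p)
for w in (("top",),("scene",),("top","scene")):
    r=least_squares(res,[p[0],p[1],.3],args=(w,)); print(w,r.x,r.fun.round(1))
E
```

```text
[ 0.53900221 -0.04028054  0.05      ]
('top',) [ 0.54275937 -0.05475568  0.23105268] [-0.1 -0.2  0.2  0.1 -0.   0.1 -0.1 -0.1]
('scene',) [ 0.54401009 -0.04988586  0.23315287] [ 0.3  0.3  0.3  0.2 -0.7 -0.8]
('top', 'scene') [ 0.54266043 -0.05305544  0.2315625 ] [-0.6 -0.1 -0.4  0.2 -0.5  0.2 -0.6  0.  -0.3 -0.4 -0.2 -0.5 -0.9 -1.5]
```

```bash
python3 - <<'E'
from h import *
s=(0.5427,-.0535,.2315)
for nm,n,uv,z in [("a","top",(387,282),.068),("b","top",(290,308),.070),("a","scene",(360,225),.065),("b","scene",(445,278),.062),("headtop","top",(577,209),.110),("headtop","scene",(198,80),.110),("disc","top",(516,242),.076),("carr +x front","top",(468,190),.074),("carr -x front","top",(510,322),.074),("carr","scene",(228,207),.074),("carr","scene",(325,140),.074),("carr","scene",(127,168),.074),("puck","top",(143,390),.068),("gauge","top",(530,115),.02),("tray","top",(140,145),.042),("tray","top",(430,52),.042),("tray","top",(472,180),.042),
 ("brush","top",(520,430),.01),("brush","top",(290,490),.01),("brush","top",(310,538),.01)]:
    p=back(n,c(n,*uv),z); print(nm,n,p.round(3),W2S(s,p).round(4))
E
```

```text
a top [ 0.546 -0.045  0.068] [0.0049 0.0074 0.068 ]
b top [0.534 0.017 0.07 ] [0.0082 0.0709 0.07  ]
a scene [ 0.545 -0.043  0.065] [0.0052 0.0099 0.065 ]
b scene [0.538 0.023 0.062] [0.0134 0.0756 0.062 ]
headtop top [ 0.57  -0.165  0.11 ] [ 0.0009 -0.1148  0.11  ]
headtop scene [ 0.566 -0.166  0.11 ] [-0.0031 -0.1153  0.11  ]
disc top [ 0.562 -0.128  0.076] [ 0.0013 -0.0773  0.076 ]
carr +x front top [ 0.599 -0.102  0.074] [ 0.0438 -0.0604  0.074 ]
carr -x front top [ 0.511 -0.119  0.074] [-0.046  -0.0566  0.074 ]
carr scene [ 0.6   -0.094  0.074] [ 0.0463 -0.0525  0.074 ]
carr scene [ 0.515 -0.113  0.074] [-0.0405 -0.0515  0.074 ]
carr scene [ 0.621 -0.163  0.074] [ 0.0514 -0.1242  0.074 ]
puck top [0.491 0.114 0.068] [-0.0117  0.1746  0.068 ]
gauge top [ 0.662 -0.153  0.02 ] [ 0.0937 -0.1242  0.02  ]
tray top [0.66  0.105 0.042] [0.1503 0.1271 0.042 ]
tray top [ 0.705 -0.09   0.042] [ 0.1495 -0.0728  0.042 ]
tray top [ 0.615 -0.108  0.042] [ 0.0579 -0.0697  0.042 ]
brush top [ 0.454 -0.123  0.01 ] [-0.1026 -0.0475  0.01  ]
brush top [0.429 0.029 0.01 ] [-0.0918  0.106   0.01  ]
brush top [0.397 0.019 0.01 ] [-0.1255  0.1038  0.01  ]
```

```bash
cat >> h.py <<'E'
S=(0.5427,-.0535,.2315)
def delta(p=None,tyaw=0.,world=False,cur=None):
    """tool-frame shift (30mm units) and turn (6deg units) to stage point p, tool x at yaw tyaw rel. to stage x, pointing down"""
    from rig import ctrl
    o=ctrl.get_obs(); M=R.from_rotvec(o["ee_rot"])
    sp=W2S(S,o["eef_pos"]); ty=np.arctan2(M.as_matrix()[1,0],M.as_matrix()[0,0])-S[2]
    print("t %.2f stage tcp %s yaw_rel %.1fdeg tilt %s F %s T %s w %.4f q %s"%(o["t"],sp.round(4),np.degrees(ty),M.as_matrix()[:2,2].round(3),np.round(o["contact_force"],1),np.round(o["wrist_torque"],3),o["width"],np.round(o["q"],2)))
    if p is not None:
        d=M.inv().apply(S2W(S,p)-o["eef_pos"])/.03
        y=S[2]+tyaw
        T=np.array([[np.cos(y),np.sin(y),0],[np.sin(y),-np.cos(y),0],[0,0,-1]])
        rv=(M.inv()*R.from_matrix(T)).as_rotvec()
        print("shift",d.round(2),"turn",(np.degrees(rv)/6).round(2))
        Mt=R.from_matrix(T); print("shift after turn",(Mt.inv().apply(S2W(S,p)-o["eef_pos"])/.03).round(2))
E
python3 -c "
from h import *
delta((-.045,.0085,.12))"
```

```text
t 0.25 stage tcp [-0.3703 -0.431   0.2034] yaw_rel 13.5deg tilt [-0.     0.001] F [-0.1  0.5  0.3] T [ 0.029  0.072 -0.011] w 0.0855 q [-1.2   0.49  1.35 -0.    1.3  -0.1 ]
shift [ 13.96 -11.72   2.79] turn [-0.01  0.    2.25]
shift after turn [ 10.84 -14.65   2.78]
```

```bash
python3 -m handwheel '[[0,0,0,0,0,0.75,1],[0,0,0,0,0,0.75,1],[0,0,0,0,0,0.75,1],[0.7,-0.95,0,0,0,0,1],[0.7,-0.95,0,0,0,0,1],[0.7,-0.95,0,0,0,0,1],[0.7,-0.95,0,0,0,0,1],[0.7,-0.95,0,0,0,0,1],[0.7,-0.95,0,0,0,0,1],[0.7,-0.95,0,0,0,0,1],[0.7,-0.95,0,0,0,0,1],[0.7,-0.95,0,0,0,0,1]]' 40; python3 -c "
from h import *
delta((-.045,.0085,.12))"
```

```text
t: 1.45
eef_pos: [0.4068, -0.2638, 0.2038]
ee_rot: [3.121, 0.362, 0.0]
contact_force: [0.8, 0.3, 0.6]
width: 0.0001
t 1.45 stage tcp [-0.1805 -0.1735  0.2038] yaw_rel -0.0deg tilt [ 0. -0.] F [0.8 0.3 0.6] T [-0.002 -0.042  0.02 ] w 0.0001 q [-0.7   0.3   1.68  0.    1.16  0.64]
shift [ 4.51 -6.07  2.79] turn [ 0. -0. -0.]
shift after turn [ 4.52 -6.07  2.79]
```

```bash
python3 -m handwheel '[[0.65,-0.87,0,0,0,0,1],[0.65,-0.87,0,0,0,0,1],[0.65,-0.87,0,0,0,0,1],[0.65,-0.87,0,0,0,0,1],[0.65,-0.87,0,0,0,0,1],[0.65,-0.87,0,0,0,0,1],[0.6,-0.85,0,0,0,0,1],[0,0,0,0,0,0,1],[0,0,0,0,0,0,1]]'; python3 -c "
from h import *
delta((-.045,.0085,.12))
from rig import ctrl
c=ctrl.read_camera('wrist'); cv2.imwrite('pics/w1.png',c['color']); np.savez('w1.npz',E=c['extrinsics'],K=c['intrinsics'])"
```

```text
t: 2.35
eef_pos: [0.4962, -0.0566, 0.2036]
ee_rot: [3.12, 0.365, -0.0]
contact_force: [-0.5, -0.6, -0.4]
width: 0.0001
t 2.35 stage tcp [-0.046   0.0077  0.2036] yaw_rel 0.1deg tilt [-0. -0.] F [-0.5 -0.6 -0.4] T [-0.029 -0.013 -0.015] w 0.0001 q [-0.23  0.32  1.65 -0.    1.18  1.11]
shift [ 0.03 -0.03  2.79] turn [0.   0.   0.01]
shift after turn [ 0.03 -0.03  2.79]
```

View pics/w1.png

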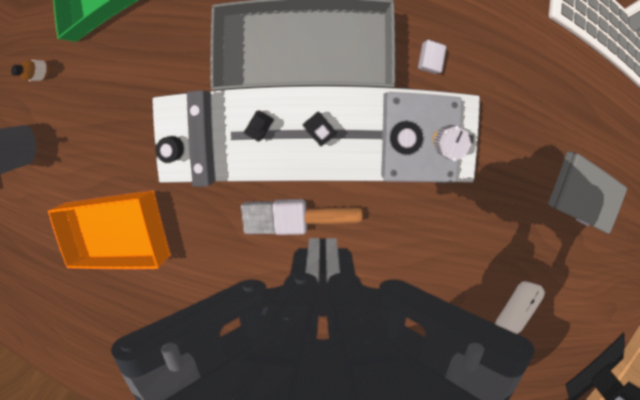

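```bash
python3 - <<'E'
import cv2
a=cv2.imread("pics/w1.png")[80:200,145:305]; cv2.imwrite("pics/w1a.png",cv2.resize(a,None,fx=5,fy=5,interpolation=cv2.INTER_CUBIC))
a=cv2.imread("pics/w1.png")[80:200,330:490]; cv2.imwrite("pics/w1b.png",cv2.resize(a,None,fx=5,fy=5,interpolation=cv2.INTER_CUBIC))
E
```

```text
(no output)
```

View pics/w1a.png

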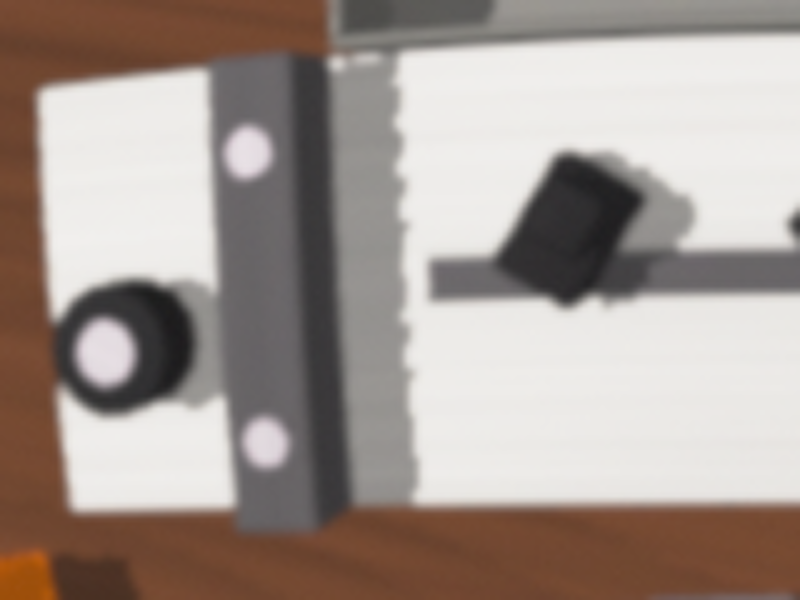

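View pics/w1b.png

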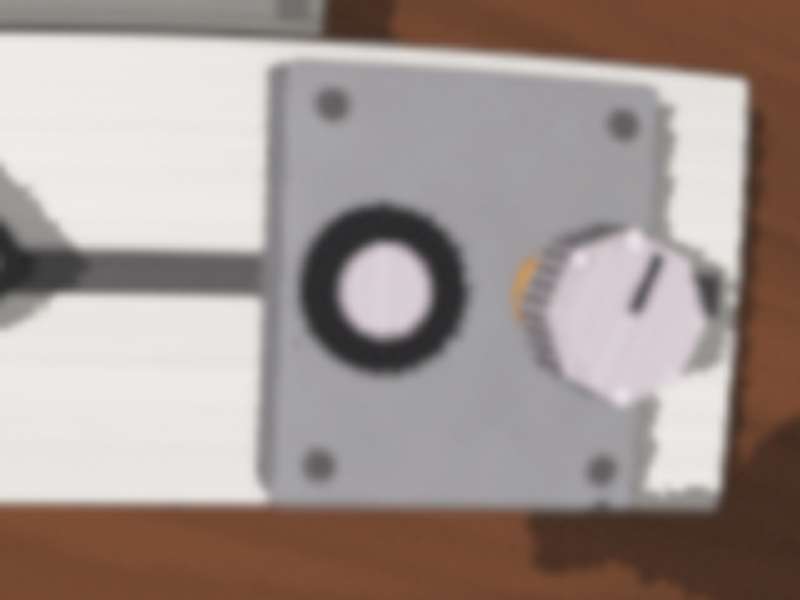

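```bash
cat >> h.py <<'E'
def wproj(d,P):
    E,Kk=d["E"],d["K"]; p=(np.asarray(P)-E[:3,3])@E[:3,:3]*[1,-1,-1]
    rho=np.hypot(p[0],p[1]); th=np.arctan2(rho,p[2]); return np.array([Kk[0,2]+Kk[0,0]*th*p[0]/rho,Kk[1,2]+Kk[1,1]*th*p[1]/rho])
def wback(d,uv,z):
    E,Kk=d["E"],d["K"]; v=(np.asarray(uv)-Kk[:2,2])/Kk[0,0]; th=np.hypot(*v); r=np.array([*(np.sin(th)*v/th),np.cos(th)])
    r=E[:3,:3]@(r*[1,-1,-1]); o=E[:3,3]; return o+r*(z-o[2])/r[2]
E
python3 - <<'E'
from h import *
d=np.load("w1.npz")
A=lambda x,y: np.array([145+x/5-.4,80+y/5-.4]); B=lambda x,y: np.array([330+x/5-.4,80+y/5-.4])
obs=[(A(38,88),(.05,.2)),(A(72,513),(-.05,.2)),(B(748,78),(.05,-.17)),(B(718,510),(-.05,-.17))]
r=least_squares(lambda s:np.concatenate([wproj(d,S2W(s,(*p,.05)))-uv for uv,p in obs]),S); print(r.x,r.fun.round(2))
for s in (S,r.x):
  for n,uv,z in [("b",A(570,228),.068),("b tops corners",A(570,155),.066),("",A(640,200),.066),("",A(570,300),.066),("",A(503,260),.066),("a top",(321.5,128.5),.07),("head",B(623,317),.110),("line0",B(637,310),.11),("line1",B(660,257),.11),("front",B(275,280),.074),("front bot",B(262,280),.05),("disc",B(385,290),.077),("rear",B(655,90),.074)]:
    print(n,W2S(s,wback(d,uv,z)).round(4))
E
```

```text
[ 0.54261827 -0.05279706  0.2328767 ] [ 0.26  0.21  0.17 -0.22 -0.13  0.15 -0.27 -0.21]
b [0.011  0.0702 0.068 ]
b tops corners [0.0256 0.0703 0.066 ]
 [0.0161 0.0562 0.066 ]
 [-0.0038  0.0711  0.066 ]
 [0.0048 0.0848 0.066 ]
a top [0.0068 0.0076 0.07  ]
head [ 1.00e-04 -1.13e-01  1.10e-01]
line0 [ 0.0015 -0.1158  0.11  ]
line1 [ 0.0115 -0.1199  0.11  ]
front [ 0.001  -0.0543  0.074 ]
front bot [-0.0011 -0.0563  0.05  ]
disc [-0.    -0.076  0.077]
rear [ 0.044  -0.1342  0.074 ]
b [0.011  0.0695 0.068 ]
b tops corners [0.0257 0.0695 0.066 ]
 [0.0161 0.0555 0.066 ]
 [-0.0037  0.0704  0.066 ]
 [0.0049 0.0841 0.066 ]
a top [0.0068 0.0069 0.07  ]
head [-0.0002 -0.1138  0.11  ]
line0 [ 0.0012 -0.1165  0.11  ]
line1 [ 0.0112 -0.1206  0.11  ]
front [ 0.0008 -0.055   0.074 ]
front bot [-0.0013 -0.057   0.05  ]
disc [-0.0002 -0.0767  0.077 ]
rear [ 0.0437 -0.135   0.074 ]
```

```bash
sed -i 's/^S=.*/S=(0.5426,-.053,.2325)/' h.py; python3 -m handwheel '[[0.05,0,0.8,0,0,0,1],[0.05,0.03,0.8,0,0,0,1],[0,0,0.8,0,0,0,1],[0,0,0.8,0,0,0,1],[0,0,0.8,0,0,0,1],[0,0,0.6,0,0,0,1],[0,0,0.34,0,0,0,1],[0,0,0,0,0,0,1]]'; python3 -c "
from h import *
delta((.08,.007,.055))"
```

```text
t: 3.2
eef_pos: [0.4985, -0.0577, 0.0547]
ee_rot: [-3.12, -0.361, 0.003]
contact_force: [0.8, -0.3, 0.1]
width: -0.0003
t 3.20 stage tcp [-0.044   0.0056  0.0547] yaw_rel -0.1deg tilt [-0.002  0.   ] F [ 0.8 -0.3  0.1] T [ 0.006 -0.01  -0.002] w -0.0003 q [-0.23  0.54  1.8  -0.    0.8   1.11]
shift [ 4.13 -0.06 -0.02] turn [-0.01  0.02 -0.02]
shift after turn [ 4.13 -0.05 -0.01]
```

```bash
python3 -m handwheel '[[0.4,-0.04,0,0,0,0,1],[0.4,0,0,0,0,0,1],[0.4,0,0,0,0,0,1],[0.4,0,0,0,0,0,1],[0.4,0,0,0,0,0,1],[0.4,0,0,0,0,0,1],[0.4,0,0,0,0,0,1],[0.4,0,0,0,0,0,1],[0.4,0,0,0,0,0,1],[0.4,0,0,0,0,0,1]]'; python3 -c "
from h import *
delta((.08,.007,.055))
from rig import ctrl
c=ctrl.read_camera('scene'); cv2.imwrite('pics/s2.png',cv2.resize(c['color'][140:290,210:410],None,fx=4,fy=4))"
```

```text
t: 4.2
eef_pos: [0.6167, -0.0282, 0.0554]
ee_rot: [-3.121, -0.362, 0.0]
contact_force: [0.3, -0.5, -0.2]
width: 0.0001
t 4.20 stage tcp [0.0778 0.007  0.0554] yaw_rel -0.1deg tilt [-0.  0.] F [ 0.3 -0.5 -0.2] T [ 0.036  0.037 -0.013] w 0.0001 q [-0.14  0.65  1.51 -0.    0.98  1.2 ]
shift [0.07 0.   0.01] turn [-0.    0.   -0.01]
shift after turn [0.07 0.   0.01]
```

View pics/s2.png

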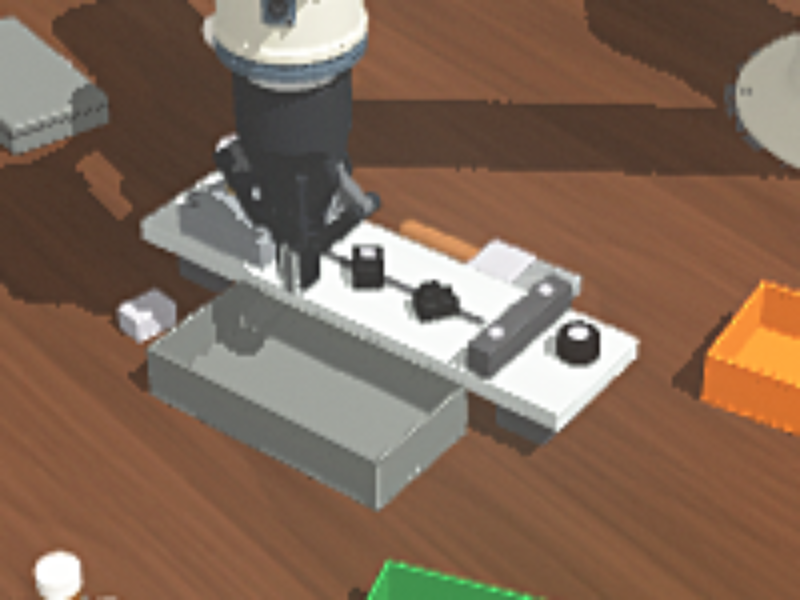

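```bash
python3 - <<'E'
from h import *
from rig import ctrl
o=ctrl.get_obs(); print(o["eef_pos"],proj("scene",o["eef_pos"]),proj("top",o["eef_pos"]))
print(proj("scene",S2W(S,(.007,.007,.07))),proj("scene",S2W(S,(.05,.007,.05))))
for n in("top","wrist","scene"):
    c=ctrl.read_camera(n); cv2.imwrite(f"pics/{n}3.png",c["color"]); print(n,np.abs(c["extrinsics"]-ext(n)).max() if n!="wrist" else 0)
    
E
```

```text
[ 0.61865331 -0.02801764  0.05559992] [284.24753394 219.63701784] [329.35149748 170.627365  ]
[300.53018185 203.17183762] [291.13777348 216.11714943]
top 0.0
wrist 0
scene 0.0
```

View pics/wrist3.png

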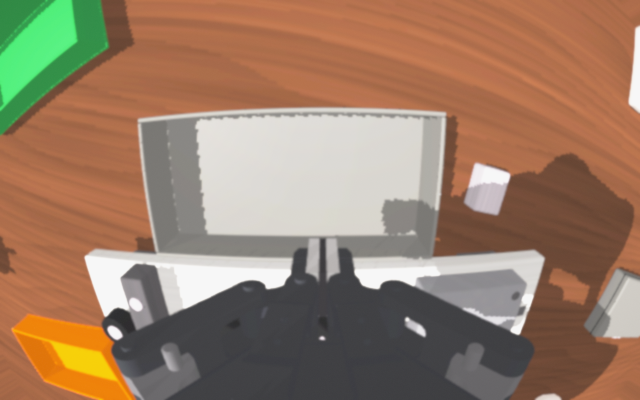

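View pics/top3.png

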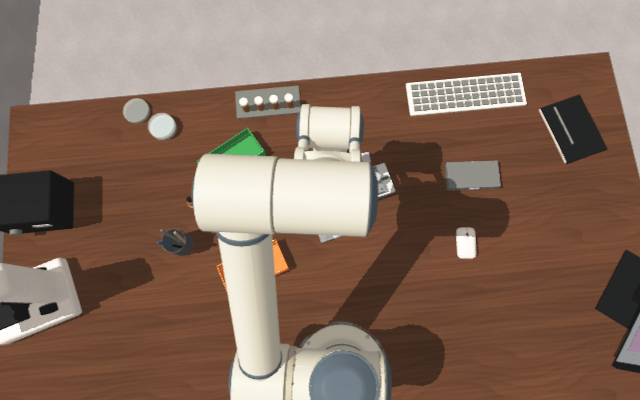

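```bash
python3 - <<'E'
import cv2
a=cv2.imread("pics/scene3.png")[170:240,240:330]; cv2.imwrite("pics/s3c.png",cv2.resize(a,None,fx=8,fy=8,interpolation=cv2.INTER_CUBIC))
E
```

```text
(no output)
```

View pics/s3c.png

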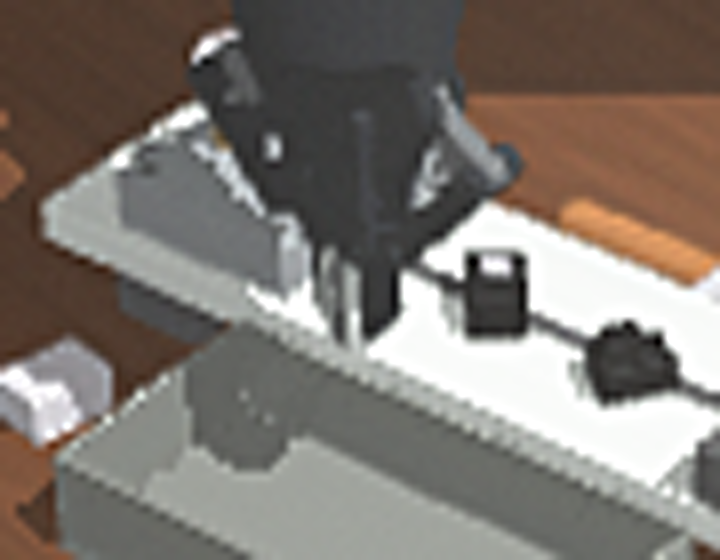

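```bash
python3 - <<'E'
from h import *
from rig import ctrl
o=ctrl.get_obs(); c=ctrl.read_camera("wrist"); d={"E":c["extrinsics"],"K":c["intrinsics"]}
M=R.from_rotvec(o["ee_rot"])
for dz in (0,-.01,-.02,-.03): print(dz,wproj(d,o["eef_pos"]+M.apply([0,0,dz])))
print(M.inv().apply(c["extrinsics"][:3,3]-o["eef_pos"]))
for z in (.05,.055,.065,.075,.085): print(z,W2S(S,back("scene",(283,213),z)).round(3))
# wrist-based check of stage
for uv in ((86,252),(543,252)): print(W2S(S,wback(d,uv,.05)))
img=c["color"]; cv2.imwrite("pics/w4.png",cv2.resize(img[200:300,260:390],None,fx=6,fy=6,interpolation=cv2.INTER_CUBIC))
E
```

```text
0 [320.70070923 232.91006674]
-0.01 [320.61098707 239.77278667]
-0.02 [320.51193778 247.38197719]
-0.03 [320.40217305 255.85555513]
[ 0.07269916  0.00108686 -0.17095944]
0.05 [ 0.052 -0.02   0.05 ]
0.055 [ 0.057 -0.016  0.055]
0.065 [ 0.068 -0.007  0.065]
0.075 [0.078 0.002 0.075]
0.085 [0.088 0.011 0.085]
[0.05179499 0.19714902 0.05      ]
[ 0.05270938 -0.16568836  0.05      ]
```

View pics/w4.png

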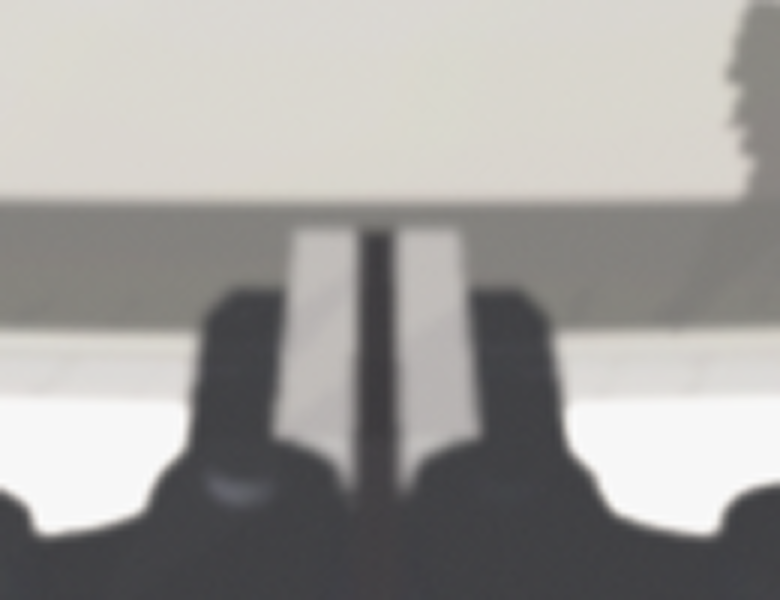

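```bash
python3 - <<'E'
from h import *
from rig import ctrl
o=ctrl.get_obs(); c=ctrl.read_camera("wrist"); d={"E":c["extrinsics"],"K":c["intrinsics"]}
M=R.from_rotvec(o["ee_rot"])
for x in (0,.011):
  for dz in (0,-.01,-.02,-.03): P=o["eef_pos"]+M.apply([x,0,dz]);print(x,dz,wproj(d,P),proj("scene",P))
E
```

```text
0 0 [320.74696356 232.91507109] [285.11496105 219.16666596]
0 -0.01 [320.65958887 239.78059131] [285.01496907 216.25659777]
0 -0.02 [320.56312789 247.39302406] [284.91415107 213.32249001]
0 -0.03 [320.45622764 255.87037332] [284.81249678 210.36404358]
0.011 0 [320.69695305 215.65404531] [282.56091712 221.10472557]
0.011 -0.01 [320.60360059 221.75609028] [282.44983538 218.187294  ]
0.011 -0.02 [320.49995873 228.55697772] [282.33783114 215.24563415]
0.011 -0.03 [320.38434969 236.17620888] [282.22489287 212.27944297]
```

```bash
python3 -m handwheel '[[-0.4,0,-0.3,0,0,0,1],[-0.7,0,-0.3,0,0,0,1],[-0.8,0,0,0,0,0,1],[-0.8,0,0,0,0,0,1],[-0.7,0,0,0,0,0,1],[-0.6,0,0.3,0,0,0,1],[0,0,0.3,0,0,0,1],[0,0,0,0,0,0,1],[0,0,0,0,0,0,1]]'; python3 -c "
from h import *
delta((-.042,.007,.055))
from rig import ctrl
for n in ('scene','wrist'):
  c=ctrl.read_camera(n); cv2.imwrite('pics/%s5.png'%n,c['color'])
a=cv2.imread('pics/scene5.png')[170:240,250:340]; cv2.imwrite('pics/s5c.png',cv2.resize(a,None,fx=8,fy=8,interpolation=cv2.INTER_CUBIC))
o=ctrl.get_obs(); print(proj('scene',o['eef_pos']))
"
```

```text
t: 5.4
eef_pos: [0.4996, -0.056, 0.0557]
ee_rot: [3.121, 0.362, 0.001]
contact_force: [0.8, 0.5, -0.1]
width: -0.0002
t 5.40 stage tcp [-0.0426  0.007   0.0557] yaw_rel -0.1deg tilt [ 0.001 -0.   ] F [ 0.8  0.5 -0.1] T [-0.02  -0.044 -0.028] w -0.0002 q [-0.23  0.53  1.8   0.    0.8   1.11]
shift [ 0.02 -0.    0.02] turn [ 0.   -0.   -0.01]
shift after turn [ 0.02 -0.    0.02]
[310.99632195 199.32081508]
```

View pics/s5c.png

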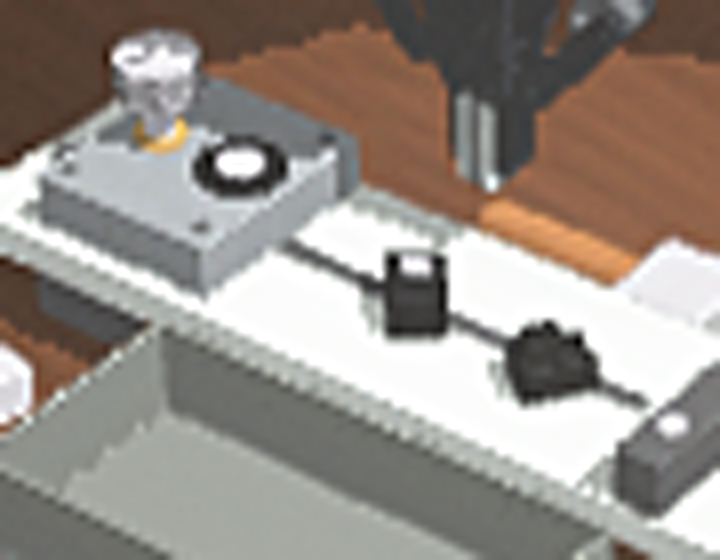

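View pics/wrist5.png

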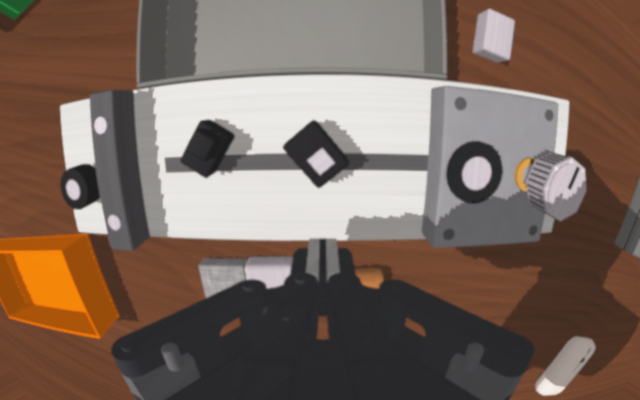

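```bash
python3 -m handwheel '[[0.2,0,0.15,0,0,0,1],[0,0,0.15,0,0,0,1],[0,0,0.15,0,0,0,1],[0,0,0,0,0,0,1]]';  python3 -m handwheel '[[0,0,0.1,0,0,0,1],[0,0,0,0,0,0,1]]';python3 -m handwheel '[[0,0,0.1,0,0,0,1],[0,0,0,0,0,0,1]]'
```

```text
t: 5.9
eef_pos: [0.5044, -0.0544, 0.0412]
ee_rot: [-3.12, -0.362, 0.002]
contact_force: [-1.1, -0.4, 0.1]
width: -0.0001
t: 6.1
eef_pos: [0.5046, -0.0546, 0.0387]
ee_rot: [-3.12, -0.362, 0.001]
contact_force: [-0.0, 0.5, -0.4]
width: 0.0001
t: 6.3
eef_pos: [0.5047, -0.0546, 0.0357]
ee_rot: [-3.121, -0.362, 0.0]
contact_force: [-0.1, 0.3, -0.5]
width: 0.0003
```

```bash
for i in 1; do python3 -m handwheel '[[0,0,0.1,0,0,0,1],[0,0,0,0,0,0,1]]' | grep -E "eef_pos|force"; done; python3 -m handwheel '[[0,0,0.1,0,0,0,1],[0,0,0,0,0,0,1]]' | grep -E "eef_pos|force"
```

```text
eef_pos: [0.5047, -0.0546, 0.0327]
contact_force: [0.8, 0.5, 0.1]
eef_pos: [0.5047, -0.0546, 0.0297]
contact_force: [0.1, -0.1, 0.4]
```

```bash
python3 -m handwheel '[[0,0,0.1,0,0,0,1],[0,0,0,0,0,0,1]]' | grep -E "eef_pos|force"; python3 -c "
from h import *
from rig import ctrl
c=ctrl.read_camera('scene'); cv2.imwrite('pics/s6c.png',cv2.resize(c['color'][170:240,250:340],None,fx=8,fy=8,interpolation=cv2.INTER_CUBIC))
o=ctrl.get_obs(); print(o['contact_force'],proj('scene',o['eef_pos']))"
```

```text
eef_pos: [0.5047, -0.0546, 0.0267]
contact_force: [0.0, 0.3, -0.2]
[-0.23750216  0.08988352 -0.40270815] [309.98474708 208.25602396]
```

View pics/s6c.png

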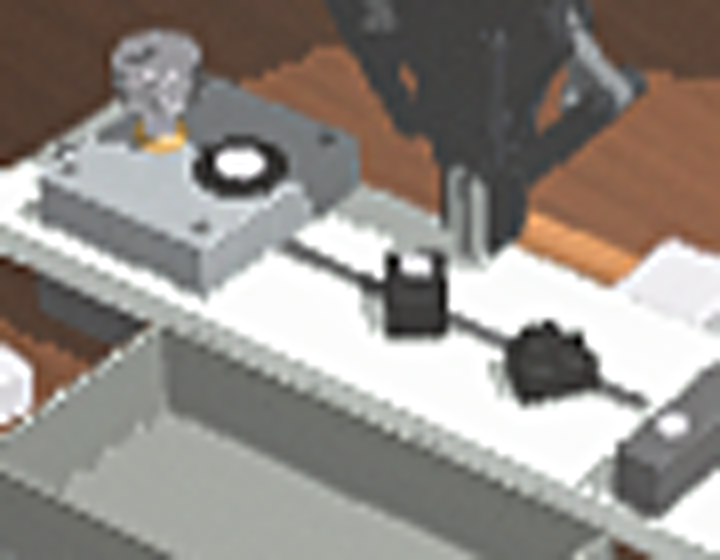

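```bash
python3 -m handwheel '[[0,0,0.05,0,0,0,1],[0,0,0,0,0,0,1]]' | grep -E "eef_pos|force";python3 -m handwheel '[[0,0,0.05,0,0,0,1],[0,0,0,0,0,0,1]]' | grep -E "eef_pos|force"
```

```text
eef_pos: [0.5048, -0.0546, 0.0254]
contact_force: [0.3, 0.9, 0.5]
eef_pos: [0.5048, -0.0546, 0.0239]
contact_force: [-0.2, -0.2, -0.5]
```

```bash
python3 -m handwheel '[[0,0,0.05,0,0,0,1],[0,0,0,0,0,0,1]]' | grep -E "eef_pos|force";python3 -m handwheel '[[0,0,0.05,0,0,0,1],[0,0,0,0,0,0,1]]' | grep -E "eef_pos|force"
```

```text
eef_pos: [0.5049, -0.0546, 0.0225]
contact_force: [-0.7, 0.5, 0.2]
eef_pos: [0.5049, -0.0546, 0.0223]
contact_force: [-6.9, 1.7, 35.9]
```

```bash
python3 -m handwheel '[[0,0,-0.17,0,0,0,1],[0.2,0,0,0,0,0,1],[0.35,0,0,0,0,0,1],[0.35,0,0,0,0,0,1],[0.35,0,0,0,0,0,1],[0.35,0,0,0,0,0,1],[0.35,0,0,0,0,0,1],[0.35,0,0,0,0,0,1],[0.35,0,0,0,0,0,1],[0.35,0,0,0,0,0,1],[0.35,0,0,0,0,0,1],[0.35,0,0,0,0,0,1]]';  python3 -c "
from h import *
delta((.08,.007,.025))
from rig import ctrl
c=ctrl.read_camera('scene'); cv2.imwrite('pics/s7.png',cv2.resize(c['color'][140:290,210:410],None,fx=4,fy=4))"
```

```text
t: 8.95
eef_pos: [0.6137, -0.029, 0.0261]
ee_rot: [-3.121, -0.362, -0.0]
contact_force: [-0.5, -0.0, -0.3]
width: -0.0001
t 8.95 stage tcp [0.0748 0.007  0.0261] yaw_rel -0.1deg tilt [0. 0.] F [-0.5 -0.  -0.3] T [-0.003 -0.023 -0.004] w -0.0001 q [-0.14  0.69  1.54  0.    0.91  1.2 ]
shift [ 0.17 -0.    0.04] turn [-0.   -0.   -0.01]
shift after turn [ 0.17 -0.    0.04]
```

View pics/s7.png

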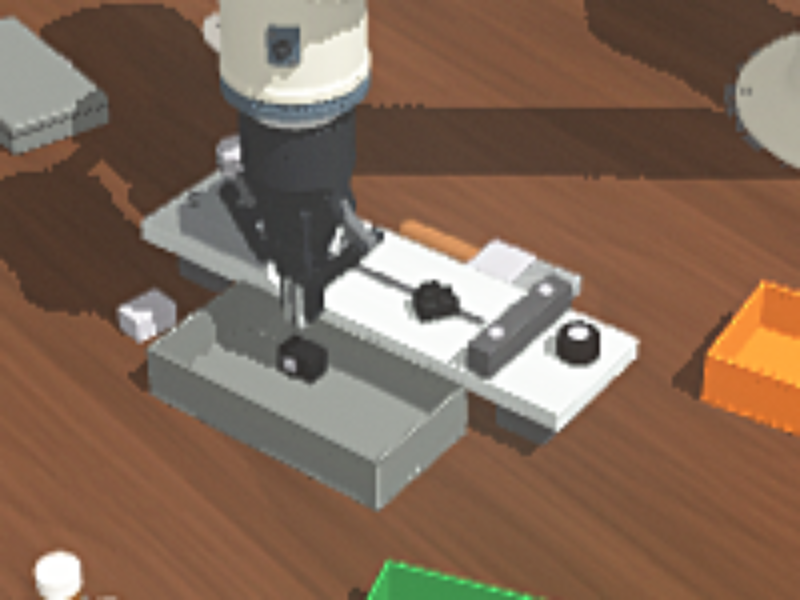

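```bash
python3 -m handwheel '[[0,0,-0.7,0,0,0,1],[-0.5,-0.3,-0.6,0,0,0,1],[-0.7,-0.4,0,0,0,0,1],[-0.7,-0.4,0,0,0,0,1],[-0.7,-0.4,0,0,0,0,1],[-0.7,-0.4,0,0,0,0,1],[-0.5,-0.18,0.2,0,0,0,1],[0,0,0.6,0,0,0,1],[0,0,0.4,0,0,0,1],[0,0,0.1,0,0,0,1],[0,0,0,0,0,0,1]]';  python3 -c "
from h import *
delta((-.04,.070,.026))
"
```

```text
t: 10.1
eef_pos: [0.4876, 0.0055, 0.0259]
ee_rot: [-3.12, -0.362, 0.001]
contact_force: [0.5, -0.6, -0.1]
width: -0.0
t 10.10 stage tcp [-0.0401  0.0696  0.0259] yaw_rel -0.1deg tilt [-0.001  0.   ] F [ 0.5 -0.6 -0.1] T [-0.001 -0.053  0.012] w -0.0000 q [-0.11  0.57  1.86  0.    0.71  1.23]
shift [ 0.   -0.01 -0.  ] turn [-0.    0.01 -0.01]
shift after turn [ 0.   -0.01 -0.  ]
```

```bash
python3 -m handwheel '[[0.3,0,0,0,0,0,1],[0.35,0,0,0,0,0,1],[0.35,0,0,0,0,0,1],[0.35,0,0,0,0,0,1],[0.35,0,0,0,0,0,1],[0.35,0,0,0,0,0,1],[0.35,0,0,0,0,0,1],[0.35,0,0,0,0,0,1],[0.35,0,0,0,0,0,1],[0.35,0,0,0,0,0,1],[0.35,0,0,0,0,0,1],[0,0,0,0,0,0,1]]';  python3 -c "
from h import *
delta((.08,.07,.025))
from rig import ctrl
c=ctrl.read_camera('scene'); cv2.imwrite('pics/s8.png',cv2.resize(c['color'][140:290,210:410],None,fx=4,fy=4))"
```

```text
t: 11.3
eef_pos: [0.6002, 0.0318, 0.0261]
ee_rot: [3.12, 0.363, 0.002]
contact_force: [-0.4, -0.3, -0.2]
width: -0.0
t 11.30 stage tcp [0.0756 0.0693 0.0261] yaw_rel -0.1deg tilt [ 0.001 -0.   ] F [-0.4 -0.3 -0.2] T [-0.024 -0.025  0.017] w -0.0000 q [-0.05  0.68  1.58  0.    0.89  1.29]
shift [ 0.15 -0.02  0.04] turn [ 0.   -0.01 -0.01]
shift after turn [ 0.15 -0.02  0.04]
```

View pics/s8.png

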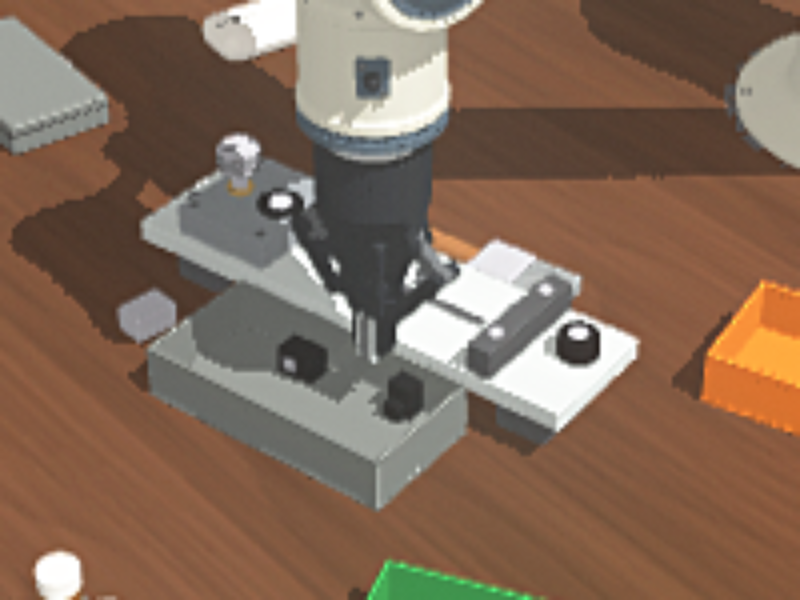

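```bash
python3 -m handwheel '[[0,0,-0.6,0,0,0,1],[0,0,-0.8,0,0,-1,1],[0,0,-0.8,0,0,-1,1],[0,0,-0.8,0,0,-1,1],[0,0,-0.8,0,0,-1,1],[0,0,-0.2,0,0,-1,1],[0,0,0,0,0,-1,1],[0,0,0,0,0,-1,1],[0,0,0,0,0,-1,1],[0,0,0,0,0,-1,1],[0,0,0,0,0,-1,1],[0,0,0,0,0,-1,1]]';python3 -m handwheel '[[0,0,0,0,0,-1,1],[0,0,0,0,0,-1,1],[0,0,0,0,0,-1,1],[0,0,0,0,0,-1,1],[0,0,0,0,0,0,1]]'; python3 -c "
from h import *
delta((0,-.165,.0325),np.pi/2)
from rig import ctrl
c=ctrl.read_camera('wrist'); cv2.imwrite('pics/w9.png',c['color'])"
```

```text
t: 12.55
eef_pos: [0.5979, 0.0315, 0.1459]
ee_rot: [-2.415, -2.008, 0.001]
contact_force: [-0.3, 0.8, -0.2]
width: 0.0
t: 13.05
eef_pos: [0.598, 0.0315, 0.146]
ee_rot: [-1.948, -2.464, 0.001]
contact_force: [0.4, -0.1, 0.5]
width: -0.0002
t 13.05 stage tcp [0.0733 0.0694 0.146 ] yaw_rel 90.0deg tilt [-0.001 -0.   ] F [ 0.4 -0.1  0.5] T [-0.006  0.02   0.012] w -0.0002 q [-0.05  0.52  1.48 -0.    1.14 -0.28]
shift [-7.81 -2.45  3.78] turn [-0.01 -0.    0.01]
shift after turn [-7.81 -2.44  3.78]
```

View pics/w9.png

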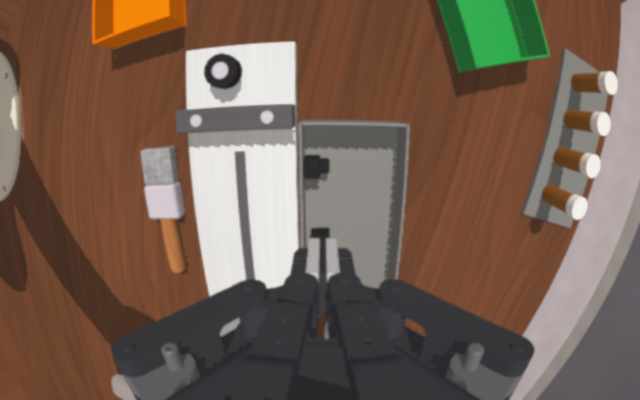

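```bash
python3 -m handwheel '[[-0.78,-0.25,0,0,0,0,1],[-0.78,-0.25,0,0,0,0,1],[-0.78,-0.25,0,0,0,0,1],[-0.78,-0.25,0,0,0,0,1],[-0.78,-0.25,0,0,0,0,1],[-0.78,-0.25,0,0,0,0,1],[-0.78,-0.25,0,0,0,0,1],[-0.78,-0.25,0,0,0,0,1],[-0.78,-0.25,0,0,0,0,1],[-0.78,-0.2,0,0,0,0,1],[0,0,0,0,0,0,1]]'; python3 -c "
from h import *
delta((0,-.165,.0325),np.pi/2)
from rig import ctrl
c=ctrl.read_camera('wrist'); cv2.imwrite('pics/w10.png',c['color']);np.savez('w10.npz',E=c['extrinsics'],K=c['intrinsics'])"
```

```text
t: 14.2
eef_pos: [0.5804, -0.2157, 0.146]
ee_rot: [1.957, 2.457, -0.001]
contact_force: [1.3, 0.7, 0.1]
width: 0.0001
t 14.20 stage tcp [-0.0007 -0.167   0.146 ] yaw_rel 89.6deg tilt [ 0.    -0.001] F [1.3 0.7 0.1] T [-0.017  0.018  0.056] w 0.0001 q [-0.45  0.54  1.43 -0.    1.17 -0.68]
shift [0.07 0.02 3.78] turn [ 0.    0.01 -0.07]
shift after turn [0.07 0.02 3.78]
```

View pics/w10.png

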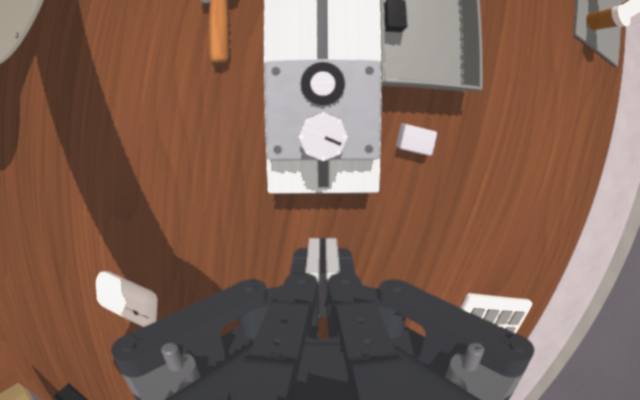

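```bash
python3 -m handwheel '[[0,0.02,0.8,0,0,-0.07,1],[0,0,0.8,0,0,0,1],[0,0,0.8,0,0,0,1],[0,0,0.7,0,0,0,1],[0,0,0.5,0,0,0,1],[0,0,0.18,0,0,0,1],[0,0,0,0,0,0,1]]'; python3 -c "
from h import *
delta((0,-.146,.0325),np.pi/2)
from rig import ctrl
c=ctrl.read_camera('scene'); cv2.imwrite('pics/s11.png',cv2.resize(c['color'][140:240,220:340],None,fx=6,fy=6))"
```

```text
t: 14.95
eef_pos: [0.5809, -0.2122, 0.0323]
ee_rot: [-1.942, -2.468, 0.0]
contact_force: [0.6, -0.3, -0.9]
width: 0.0002
t 14.95 stage tcp [ 0.0006 -0.1637  0.0323] yaw_rel 90.3deg tilt [-0.001  0.001] F [ 0.6 -0.3 -0.9] T [ 0.003 -0.025 -0.022] w 0.0002 q [-0.45  0.68  1.52  0.    0.93 -0.68]
shift [ 0.59 -0.02 -0.01] turn [-0.01 -0.01  0.05]
shift after turn [ 0.59 -0.02 -0.01]
```

View pics/s11.png

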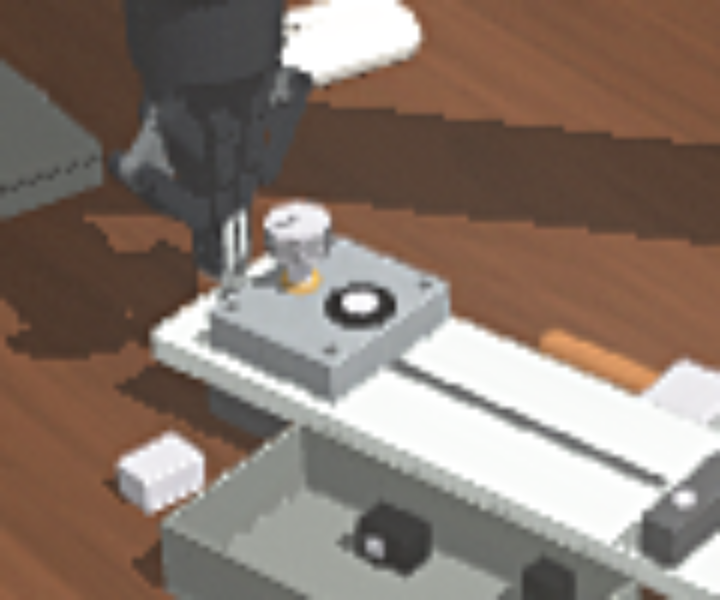

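```bash
python3 -m handwheel '[[0.2,-0.02,0,0,0,0,1],[0.2,0,0,0,0,0,1],[0.2,0,0,0,0,0,1],[0.2,0,0,0,0,0,1],[0.2,0,0,0,0,0,1],[0,0,0,0,0,0,1]]'; python3 -c "
from h import *
delta((0,.034,.0325),np.pi/2)
from rig import ctrl
c=ctrl.read_camera('scene'); cv2.imwrite('pics/s12.png',cv2.resize(c['color'][140:240,220:340],None,fx=6,fy=6))"
```

```text
t: 15.6
eef_pos: [0.5735, -0.1831, 0.0329]
ee_rot: [-1.941, -2.47, -0.0]
contact_force: [-1.0, 0.4, -0.1]
width: 0.0002
t 15.60 stage tcp [ 1.000e-04 -1.337e-01  3.290e-02] yaw_rel 90.4deg tilt [0. 0.] F [-1.   0.4 -0.1] T [ 0.007 -0.022  0.019] w 0.0002 q [-0.41  0.67  1.57  0.    0.91 -0.65]
shift [5.59 0.03 0.01] turn [ 0.   -0.    0.06]
shift after turn [ 5.59 -0.    0.01]
```

View pics/s12.png

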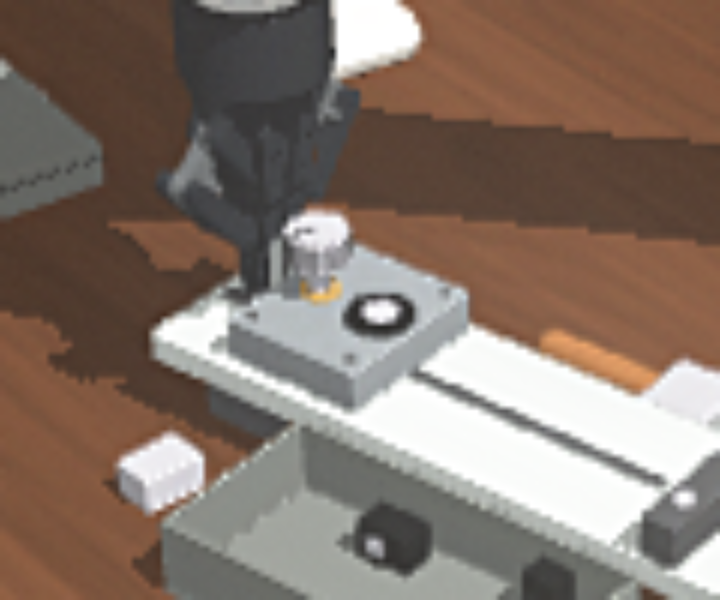

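```bash
python3 -m handwheel '[[0.3,0,0,0,0,0,1],[0.45,0,0,0,0,0,1],[0.45,0,0,0,0,0,1],[0.45,0,0,0,0,0,1],[0.45,0,0,0,0,0,1],[0.45,0,0,0,0,0,1],[0.45,0,0,0,0,0,1],[0.45,0,0,0,0,0,1],[0.45,0,0,0,0,0,1],[0.45,0,0,0,0,0,1],[0.3,0,0,0,0,0,1],[0.1,0,0,0,0,0,1]]'; python3 -c "
from h import *
delta((0,.034,.0325),np.pi/2)"
```

```text
t: 16.85
eef_pos: [0.5402, -0.0449, 0.0328]
ee_rot: [1.94, 2.47, 0.0]
contact_force: [2.9, -3.2, -0.3]
width: 0.0
t 16.85 stage tcp [-0.0005  0.0084  0.0328] yaw_rel 90.4deg tilt [ 0.001 -0.   ] F [ 2.9 -3.2 -0.3] T [-0.563 -0.572 -0.018] w 0.0000 q [-0.19  0.61  1.72  0.    0.81 -0.43]
shift [0.85 0.02 0.01] turn [0.01 0.   0.06]
shift after turn [0.85 0.02 0.01]
```

```bash
python3 -m handwheel '[[0.2,0,0,0,0,0,1],[0.2,0,0,0,0,0,1],[0.2,0,0,0,0,0,1],[0.1,0,0,0,0,0,1],[0,0,0,0,0,0,1]]'; python3 -m handwheel '[[0.07,0,0,0,0,0,1],[0,0,0,0,0,0,1]]';python3 -c "
from h import *
delta((0,.034,.0325),np.pi/2)
from rig import ctrl
c=ctrl.read_camera('scene'); cv2.imwrite('pics/s13.png',cv2.resize(c['color'][140:240,240:360],None,fx=6,fy=6))"
```

```text
t: 17.35
eef_pos: [0.5348, -0.025, 0.0326]
ee_rot: [-1.941, -2.47, 0.0]
contact_force: [0.0, -1.1, -0.1]
width: -0.0001
t: 17.55
eef_pos: [0.5343, -0.023, 0.0326]
ee_rot: [-1.941, -2.47, 0.0]
contact_force: [1.5, -1.9, 1.7]
width: -0.0003
t 17.55 stage tcp [-0.0012  0.0311  0.0326] yaw_rel 90.3deg tilt [-0.  0.] F [ 1.5 -1.9  1.7] T [-0.329 -0.234 -0.027] w -0.0003 q [-0.15  0.6   1.74 -0.    0.8  -0.39]
shift [0.1  0.04 0.  ] turn [-0.   -0.    0.06]
shift after turn [0.1  0.04 0.  ]
```

View pics/s13.png

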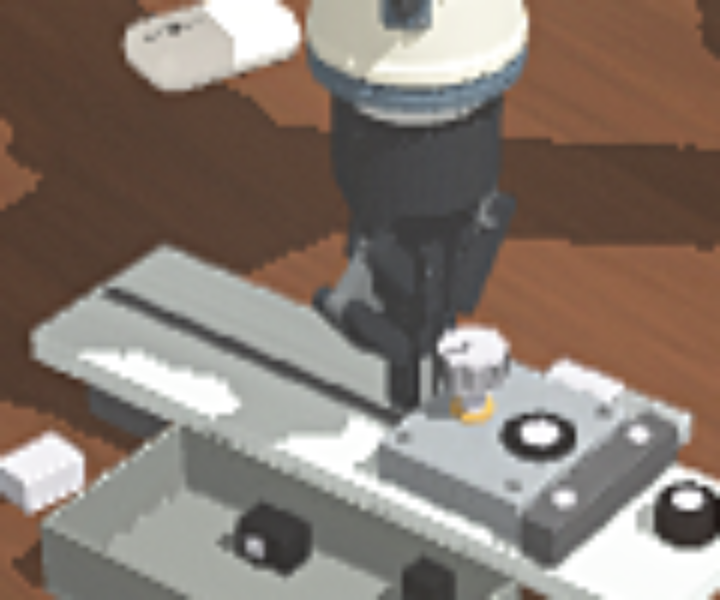

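Close to the stop; finish with small steps and watch the force.

```bash
for i in 1; do python3 -m handwheel '[[0.06,0,0,0,0,0,1],[0,0,0,0,0,0,1]]'|grep -E 'pos|force'; python3 -m handwheel '[[0.04,0,0,0,0,0,1],[0,0,0,0,0,0,1]]'|grep -E 'pos|force'; done
```

```text
eef_pos: [0.5338, -0.0212, 0.0326]
contact_force: [0.6, -2.5, 0.0]
eef_pos: [0.5336, -0.02, 0.0327]
contact_force: [0.2, -2.9, -0.3]
```

```bash
python3 -m handwheel '[[0.04,0,0,0,0,0,1],[0,0,0,0,0,0,1]]'|grep -E 'pos|force'; python3 -m handwheel '[[0.04,0,0,0,0,0,1],[0,0,0,0,0,0,1]]'|grep -E 'pos|force'
```

```text
eef_pos: [0.5333, -0.019, 0.0326]
contact_force: [0.6, -4.6, -0.5]
eef_pos: [0.5334, -0.0188, 0.0327]
contact_force: [0.4, -16.9, -1.7]
```

```bash
python3 -m handwheel '[[0.04,0,0,0,0,0,1],[0,0,0,0,0,0,1]]'|grep -E 'pos|force'; python3 -c "
from h import *
delta((0,.034,.0325),np.pi/2)"
```

```text
eef_pos: [0.5335, -0.0188, 0.0327]
contact_force: [0.3, -29.2, -3.0]
t 18.60 stage tcp [-0.001   0.0354  0.0327] yaw_rel 90.4deg tilt [ 0.001 -0.003] F [  0.3 -29.2  -3. ] T [-4.786 -0.158  0.071] w 0.0001 q [-0.15  0.6   1.74 -0.    0.8  -0.38]
shift [-0.05  0.03  0.01] turn [0.   0.03 0.07]
shift after turn [-0.05  0.03  0.01]
```

```bash
python3 -m handwheel '[[-0.3,0,0,0,0,0,1],[-0.5,0,0,0,0,0,1],[-0.5,0,-0.5,0,0,0,0.5],[0,0,-0.8,0,0,0,0],[0,0,-0.8,0,0,0,-0.5],[0,0,-0.6,0,0,0,-0.5],[0,0,-0.3,0,0,0,-0.5],[0,0,0,0,0,0,-0.5],[0,0,0,0,0,0,-0.5]]'; python3 -c "
from h import *
delta((0,.067,.1),np.pi/2)
from rig import ctrl
c=ctrl.read_camera('wrist'); cv2.imwrite('pics/w14.png',c['color']);np.savez('w14.npz',E=c['extrinsics'],K=c['intrinsics'])
cv2.imwrite('pics/w14c.png',cv2.resize(c['color'][100:240,240:400],None,fx=5,fy=5,interpolation=cv2.INTER_CUBIC))"
```

```text
t: 19.5
eef_pos: [0.5418, -0.0545, 0.122]
ee_rot: [-1.941, -2.469, 0.0]
contact_force: [-1.0, 0.3, -0.5]
width: 0.0639
t 19.50 stage tcp [-0.0011 -0.0013  0.122 ] yaw_rel 90.3deg tilt [-0.001  0.   ] F [-1.   0.3 -0.5] T [-0.017 -0.033  0.019] w 0.0639 q [-0.21  0.48  1.64  0.    1.02 -0.45]
shift [2.28 0.05 0.73] turn [-0.01 -0.    0.06]
shift after turn [2.28 0.04 0.73]
```

View pics/w14.png

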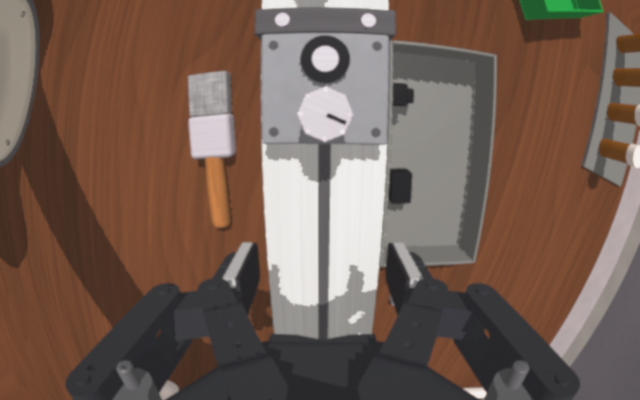

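View pics/w14c.png

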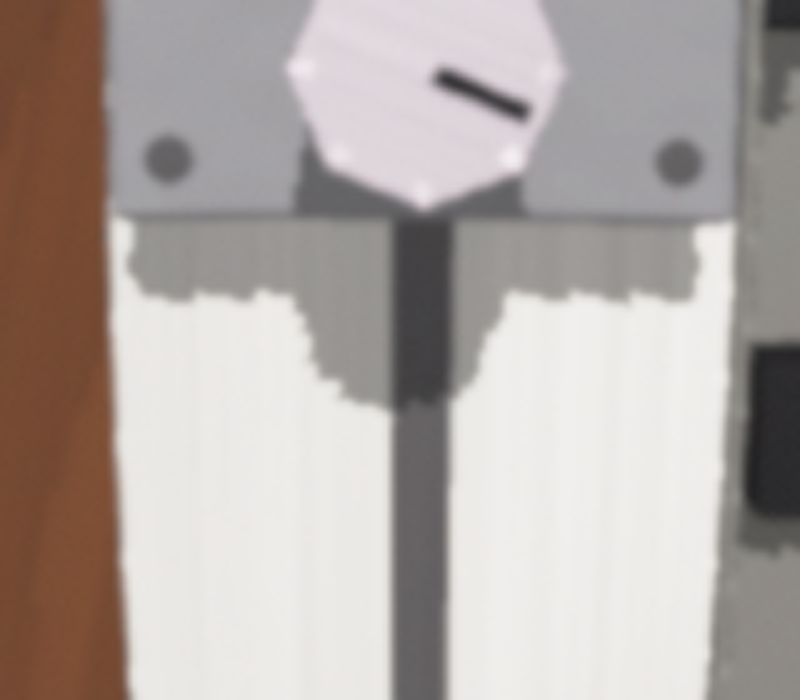

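```bash
python3 - <<'E'
from h import *
d=np.load("w14.npz")
A=lambda x,y: np.array([240+x/5-.4,100+y/5-.4])
P={}
for n,uv,z in [("head",A(428,71),.110),("l",A(290,69),.11),("r",A(566,71),.11),("bot",A(423,207),.11),("line0",A(437,75),.11),("line1",A(528,115),.11),("rear",A(420,216),.074),("bedL",A(120,400),.05),("bedR",A(727,400),.05)]:
    P[n]=W2S(S,wback(d,uv,z)); print(n,P[n].round(4))
v=P["line1"]-P["line0"]; print(np.degrees(np.arctan2(v[1],v[0])))
E
```

```text
head [0.0002 0.0671 0.11  ]
l [-0.0159  0.0673  0.11  ]
r [0.0164 0.0673 0.11  ]
bot [-0.0002  0.0509  0.11  ]
line0 [0.0013 0.0666 0.11  ]
line1 [0.012 0.062 0.11 ]
rear [-0.0004  0.0459  0.074 ]
bedL [-0.049   0.0134  0.05  ]
bedR [0.05   0.0139 0.05  ]
-23.251977195062725
```

```bash
python3 -m handwheel '[[0,0,0,0,0,-0.95,-0.5],[0,0,0,0,0,-0.95,-0.5],[0,0,0,0,0,-0.95,-0.5],[0,0,0,0,0,-0.8,-0.5],[0,0,0,0,0,0,-0.5]]' >/dev/null; python3 -c "
from h import *
delta((0.000,.067,.09),np.radians(112.2))"
```

```text
t 20.05 stage tcp [-0.0013 -0.0011  0.1217] yaw_rel 112.3deg tilt [-0.002  0.   ] F [-0.5  0.7 -1.2] T [0.047 0.005 0.05 ] w 0.0641 q [-0.21  0.48  1.64  0.    1.02 -0.83]
shift [2.08 0.9  1.06] turn [-0.01 -0.01  0.02]
shift after turn [2.08 0.9  1.06]
```

```bash
python3 -m handwheel '[[0.42,0.18,0,0,0,0,-0.5],[0.42,0.18,0,0,0,0,-0.5],[0.42,0.18,0,0,0,0,-0.5],[0.42,0.18,0,0,0,0,-0.5],[0.4,0.18,0,0,0,0,-0.5],[0,0,0.5,0,0,0,-0.5],[0,0,0.5,0,0,0,-0.5],[0,0,0,0,0,0,-0.5],[0,0,0,0,0,0,-0.5]]' >/dev/null; python3 -c "
from h import *
delta((0.000,.067,.053),np.radians(112.2))
from rig import ctrl
for n in('wrist','scene'):
  c=ctrl.read_camera(n); cv2.imwrite('pics/%s15.png'%n,c['color'])
cv2.imwrite('pics/s15.png',cv2.resize(c['color'][140:240,240:360],None,fx=6,fy=6))"
```

```text
t 20.95 stage tcp [0.0006 0.0671 0.0929] yaw_rel 112.3deg tilt [-0.  0.] F [-0.2  0.2 -0.8] T [ 0.037  0.016 -0.047] w 0.0639 q [-0.09  0.5   1.71  0.    0.93 -0.71]
shift [ 0.   -0.02  1.33] turn [-0.   -0.    0.01]
shift after turn [ 0.   -0.02  1.33]
```

View pics/wrist15.png

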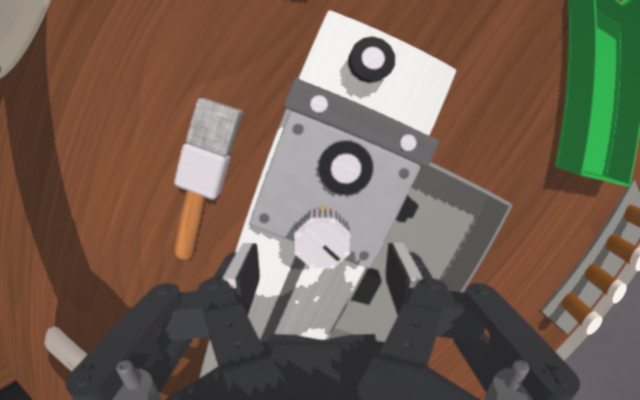

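View pics/s15.png

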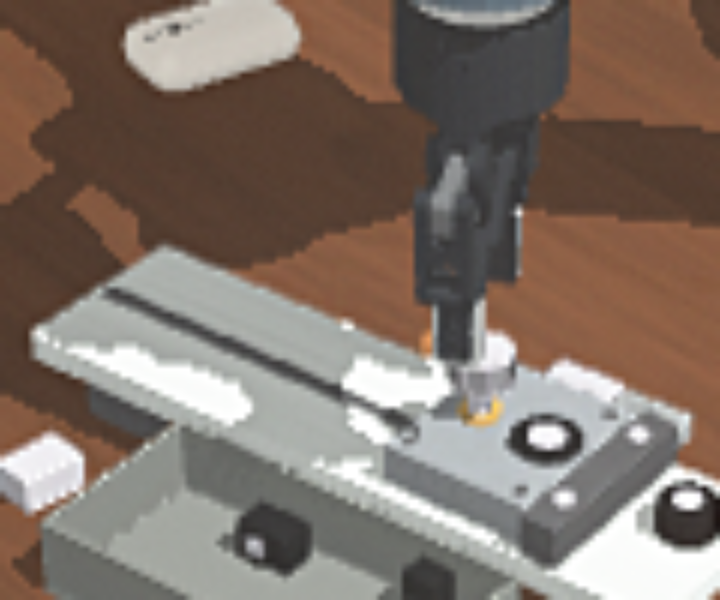

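```bash
python3 -m handwheel '[[0,0,0.4,0,0,0,-0.5],[0,0,0.4,0,0,0,-0.5],[0,0,0.35,0,0,0,-0.5],[0,0,0.18,0,0,0,-0.5],[0,0,0,0,0,0,-0.5]]' ; python3 -c "
from h import *
delta((0.000,.067,.053),np.radians(112.2))
from rig import ctrl
for n in('wrist','scene'):
  c=ctrl.read_camera(n); cv2.imwrite('pics/%s16.png'%n,c['color'])
  if n=='wrist': cv2.imwrite('pics/w16.png',cv2.resize(c['color'][180:320,220:420],None,fx=4,fy=4,interpolation=cv2.INTER_CUBIC))
cv2.imwrite('pics/s16.png',cv2.resize(c['color'][170:230,280:360],None,fx=9,fy=9,interpolation=cv2.INTER_CUBIC))"
```

```text
t: 21.55
eef_pos: [0.5272, 0.012, 0.0517]
ee_rot: [-1.436, -2.792, 0.001]
contact_force: [-0.4, -1.6, -0.0]
width: 0.0645
t 21.55 stage tcp [-0.0001  0.0668  0.0517] yaw_rel 112.2deg tilt [-0.002  0.   ] F [-0.4 -1.6 -0. ] T [ 0.035 -0.011 -0.028] w 0.0645 q [-0.09  0.57  1.74 -0.    0.83 -0.71]
shift [ 0.01  0.   -0.04] turn [-0.01 -0.01  0.01]
shift after turn [ 0.01  0.   -0.04]
```

View pics/w16.png

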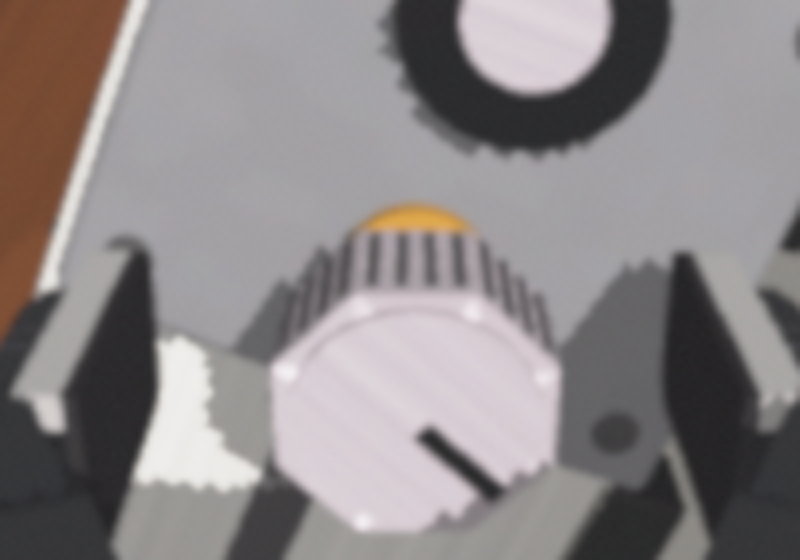

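View pics/s16.png

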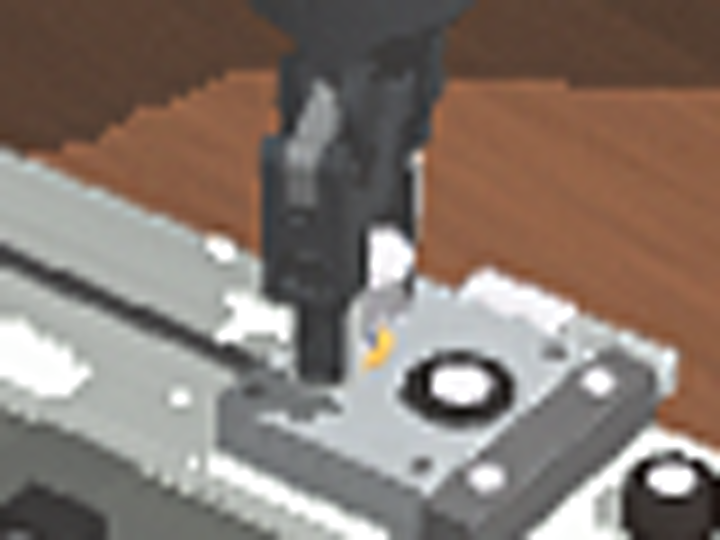

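```bash
python3 -m handwheel '[[0,0,0,0,0,0,0.3],[0,0,0,0,0,0,0.6],[0,0,0,0,0,0,1],[0,0,0,0,0,0,1],[0,0,0,0,0,0,1],[0,0,0,0,0,0,1],[0,0,0,0,0,0,1]]' 60; python3 -c "
from h import *
delta((0.000,.067,.053),np.radians(112.2))
from rig import ctrl
c=ctrl.read_camera('wrist')
cv2.imwrite('pics/w17.png',cv2.resize(c['color'][180:320,220:420],None,fx=4,fy=4,interpolation=cv2.INTER_CUBIC))"
```

```text
t: 22.35
eef_pos: [0.528, 0.0119, 0.0533]
ee_rot: [1.437, 2.793, 0.0]
contact_force: [-1.5, -0.8, 6.6]
width: 0.0291
t 22.35 stage tcp [0.0007 0.0665 0.0533] yaw_rel 112.2deg tilt [ 0.001 -0.   ] F [-1.5 -0.8  6.6] T [-0.106  0.296 -0.012] w 0.0291 q [-0.09  0.56  1.74 -0.    0.84 -0.71]
shift [ 0.02 -0.02  0.01] turn [0.   0.   0.01]
shift after turn [ 0.02 -0.02  0.01]
```

View pics/w17.png

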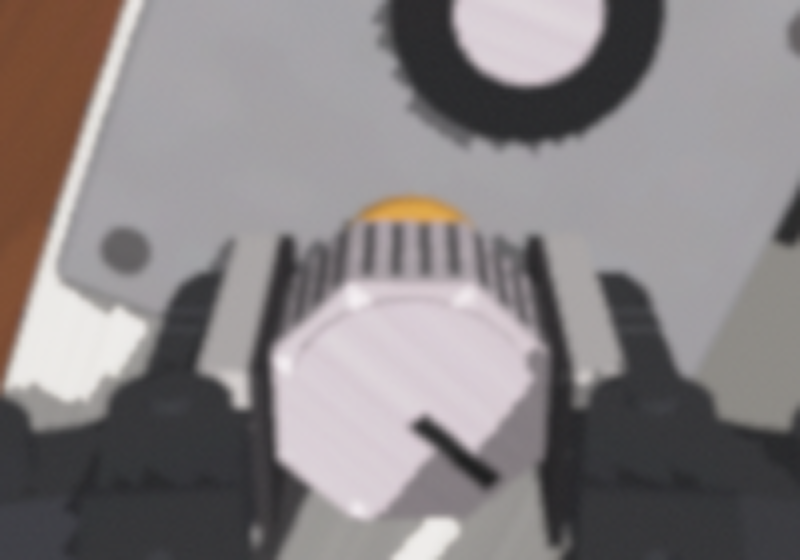

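```bash
python3 -m handwheel '[[0,0,0,0,0,0.5,1],[0,0,0,0,0,0.8,1],[0,0,0,0,0,0.8,1],[0,0,0,0,0,0.8,1],[0,0,0,0,0,0.8,1],[0,0,0,0,0,0.3,1],[0,0,0,0,0,0,1]]'; python3 -c "
from h import *
delta((0.000,.067,.053),np.radians(-2.8))
from rig import ctrl
c=ctrl.read_camera('wrist')
cv2.imwrite('pics/w18.png',cv2.resize(c['color'][180:320,220:420],None,fx=4,fy=4,interpolation=cv2.INTER_CUBIC))"
```

```text
t: 23.1
eef_pos: [0.5273, 0.0117, 0.0532]
ee_rot: [-1.988, -2.433, 0.001]
contact_force: [-4.6, -4.0, 8.3]
width: 0.0288
t 23.10 stage tcp [0.     0.0665 0.0532] yaw_rel 88.2deg tilt [-0.001 -0.   ] F [-4.6 -4.   8.3] T [-0.6    0.866 -0.048] w 0.0288 q [-0.09  0.56  1.74 -0.    0.84 -0.29]
shift [ 0.02 -0.    0.01] turn [-0.000e+00  1.000e-02  1.516e+01]
shift after turn [-0.   -0.02  0.01]
```

View pics/w18.png

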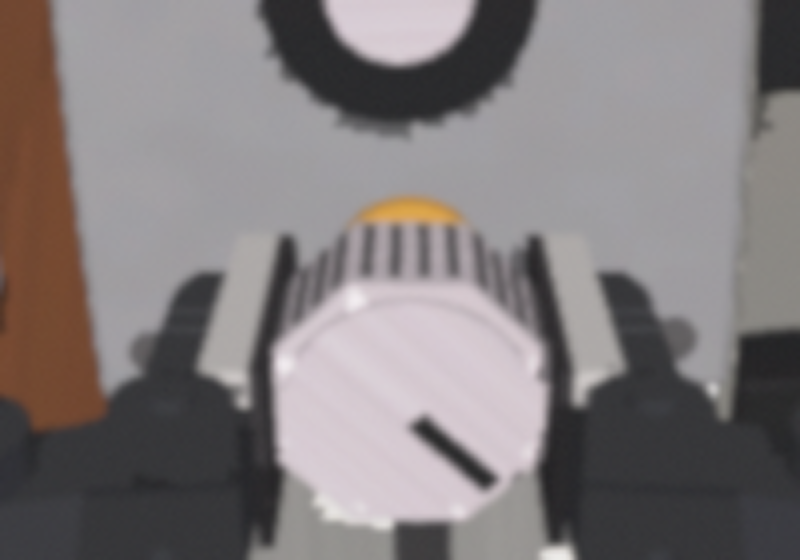

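```bash
python3 -m handwheel '[[0,0,0,0,0,0.8,1],[0,0,0,0,0,0.9,1],[0,0,0,0,0,0.9,1],[0,0,0,0,0,0.9,1],[0,0,0,0,0,0.9,1],[0,0,0,0,0,0.9,1],[0,0,0,0,0,0.9,1],[0,0,0,0,0,0.9,1],[0,0,0,0,0,0.9,1],[0,0,0,0,0,0.9,1],[0,0,0,0,0,0.9,1],[0,0,0,0,0,0.2,1]]'; python3 -m handwheel '[[0,0,0,0,0,0,1]]' >/dev/null; python3 -c "
from h import *
delta((0.000,.067,.053),np.radians(-2.8))
from rig import ctrl
c=ctrl.read_camera('wrist')
cv2.imwrite('pics/w19.png',cv2.resize(c['color'][180:320,220:420],None,fx=4,fy=4,interpolation=cv2.INTER_CUBIC))"
```

```text
t: 24.35
eef_pos: [0.5257, 0.0122, 0.0531]
ee_rot: [-2.938, -1.109, 0.005]
contact_force: [-12.6, 0.6, 16.3]
width: 0.0291
t 24.45 stage tcp [-0.0014  0.0673  0.0531] yaw_rel 28.2deg tilt [-0.003  0.   ] F [-13.4   0.1  15.7] T [ 0.104  1.988 -0.083] w 0.0289 q [-0.09  0.56  1.75 -0.    0.84  0.76]
shift [0.04 0.03 0.  ] turn [-0.02  0.03  5.17]
shift after turn [0.05 0.01 0.  ]
```

View pics/w19.png

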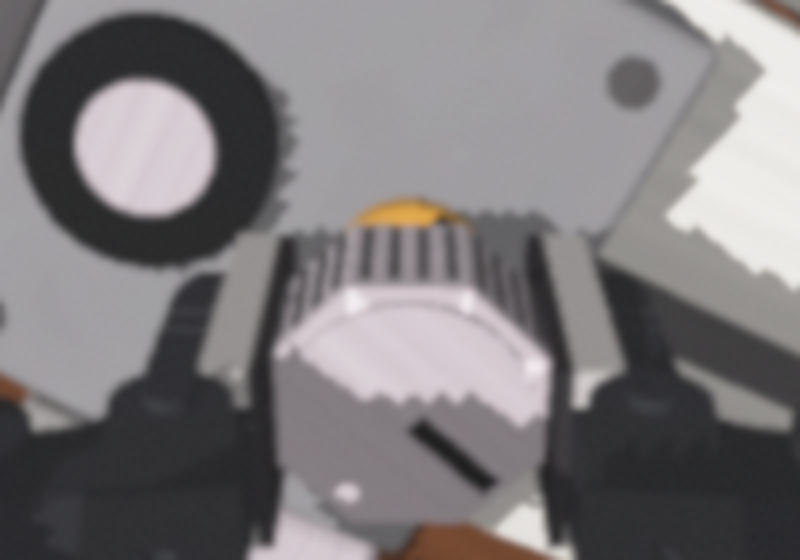

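```bash
python3 -m handwheel '[[-0.015,-0.01,-0.02,0,0,0.5,1],[0,0,0,0,0,0.5,1],[0,0,0,0,0,0.5,1],[0,0,0,0,0,0.5,1],[0,0,0,0,0,0.5,1],[0,0,0,0,0,0,1]]'; python3 -c "
from h import *
delta((0.000,.067,.053),np.radians(-2.8))
delta()"
```

```text
t: 25.1
eef_pos: [0.5254, 0.0122, 0.0533]
ee_rot: [-3.057, -0.719, 0.005]
contact_force: [-7.5, 1.8, 4.6]
width: 0.0292
t 25.10 stage tcp [-0.0017  0.0675  0.0533] yaw_rel 13.1deg tilt [-0.003  0.   ] F [-7.5  1.8  4.6] T [ 0.344  1.336 -0.046] w 0.0292 q [-0.09  0.56  1.75  0.    0.84  1.02]
shift [0.05 0.03 0.01] turn [-0.01  0.03  2.66]
shift after turn [0.06 0.01 0.01]
t 25.10 stage tcp [-0.0017  0.0675  0.0533] yaw_rel 13.1deg tilt [-0.003  0.   ] F [-7.5  1.8  4.6] T [ 0.344  1.336 -0.046] w 0.0292 q [-0.09  0.56  1.75  0.    0.84  1.02]
```

Still free running (0.046 N m). Now small steps with torque readings.

```bash
R='from h import *
delta()'
python3 -m handwheel '[[0,0,0,0,0,0.5,1],[0,0,0,0,0,0.3,1],[0,0,0,0,0,0,1]]'>/dev/null; python3 -c "$R"
python3 -m handwheel '[[0,0,0,0,0,0.5,1],[0,0,0,0,0,0,1]]'>/dev/null; python3 -c "$R"
python3 -m handwheel '[[0,0,0,0,0,0.4,1],[0,0,0,0,0,0,1]]'>/dev/null; python3 -c "$R"
```

```text
t 25.40 stage tcp [-0.0017  0.0675  0.0533] yaw_rel 8.4deg tilt [-0.003  0.   ] F [-8.2  1.9  4.9] T [ 0.337  1.375 -0.091] w 0.0290 q [-0.09  0.56  1.75  0.    0.84  1.1 ]
t 25.60 stage tcp [-0.0017  0.0674  0.0533] yaw_rel 5.3deg tilt [-0.003  0.   ] F [-8.3  2.7  5.1] T [0.325 1.342 0.009] w 0.0290 q [-0.09  0.56  1.75  0.    0.84  1.15]
t 25.80 stage tcp [-0.0018  0.0675  0.0533] yaw_rel 3.0deg tilt [-0.003  0.   ] F [-9.3  1.8  4.7] T [ 0.354  1.353 -0.002] w 0.0288 q [-0.09  0.56  1.75  0.    0.84  1.2 ]
```

```bash
cat > tq.py <<'E'
from h import *
from rig import ctrl
T=[];
for i in range(6):
    ctrl.read_camera("top"); o=ctrl.get_obs(); T.append(o["wrist_torque"])
T=np.array(T); delta(); print("Tz mean %.3f sd %.3f"%(T[:,2].mean(),T[:,2].std()))
E
python3 tq.py
python3 -m handwheel '[[0,0,0,0,0,0.4,1],[0,0,0,0,0,0,1]]'>/dev/null; python3 tq.py
python3 -m handwheel '[[0,0,0,0,0,0.3,1],[0,0,0,0,0,0,1]]'>/dev/null; python3 tq.py
```

```text
t 26.10 stage tcp [-0.0018  0.0674  0.0533] yaw_rel 3.0deg tilt [-0.003  0.   ] F [-8.7  1.5  4.9] T [ 0.3    1.341 -0.086] w 0.0287 q [-0.09  0.56  1.75  0.    0.84  1.19]
Tz mean -0.037 sd 0.032
t 26.60 stage tcp [-0.0017  0.0674  0.0533] yaw_rel 0.6deg tilt [-0.003  0.   ] F [-9.   2.1  4.7] T [0.326 1.35  0.003] w 0.0293 q [-0.09  0.56  1.75  0.    0.84  1.24]
Tz mean -0.056 sd 0.028
t 27.10 stage tcp [-0.0017  0.0674  0.0533] yaw_rel -1.2deg tilt [-0.003  0.   ] F [-9.1  1.4  5. ] T [ 0.289  1.358 -0.043] w 0.0293 q [-0.09  0.56  1.75  0.    0.84  1.27]
Tz mean -0.043 sd 0.028
```

```bash

python3 -m handwheel '[[0,0,0,0,0,0.3,1],[0,0,0,0,0,0,1]]'>/dev/null; python3 tq.py
python3 -m handwheel '[[0,0,0,0,0,0.3,1],[0,0,0,0,0,0,1]]'>/dev/null; python3 tq.py
```

```text
t 27.60 stage tcp [-0.0017  0.0675  0.0533] yaw_rel -2.9deg tilt [-0.003  0.   ] F [-9.3  1.5  4.1] T [0.376 1.38  0.183] w 0.0290 q [-0.09  0.56  1.75  0.    0.84  1.3 ]
Tz mean 0.127 sd 0.042
t 28.10 stage tcp [-0.0017  0.0675  0.0533] yaw_rel -4.7deg tilt [-0.003  0.   ] F [-8.4  1.7  5.5] T [0.372 1.312 0.201] w 0.0291 q [-0.09  0.56  1.75  0.    0.84  1.33]
Tz mean 0.171 sd 0.032
```

```bash
python3 -m handwheel '[[0,0,0,0,0,0,-0.5],[0,0,0,0,0,0,-0.5],[0,0,0,0,0,0,-0.5],[0,0,0,0,0,0,-0.5],[0,0,0,0,0,0,-0.5]]' ; python3 -m handwheel '[[0,0,-0.4,0,0,0,-0.5],[0,0,-0.8,0,0,0,-0.5],[0,0,-0.8,0,0,0,-0.5],[-0.6,0,-0.8,0,0,0,-0.5],[-0.6,0,-0.4,0,0,0,-0.5],[-0.6,0,0,0,0,0,-0.5],[-0.6,0,0,0,0,0,-0.5],[0,0,0,0,0,0,-0.5],[0,0,0,0,0,0,-0.5]]'; python3 -c "
from h import *
delta()
from rig import ctrl
for n in('wrist','scene'):
  c=ctrl.read_camera(n); 
  if n=='wrist': cv2.imwrite('pics/w20.png',c['color']);np.savez('w20.npz',E=c['extrinsics'],K=c['intrinsics']);cv2.imwrite('pics/w20c.png',cv2.resize(c['color'][70:220,220:420],None,fx=4,fy=4,interpolation=cv2.INTER_CUBIC))
cv2.imwrite('pics/s20.png',cv2.resize(c['color'][150:270,230:390],None,fx=5,fy=5))"
```

```text
t: 28.6
eef_pos: [0.5274, 0.0119, 0.0534]
ee_rot: [3.133, 0.235, 0.0]
contact_force: [0.8, 0.2, 0.0]
width: 0.064
t: 29.5
eef_pos: [0.4566, 0.0011, 0.1501]
ee_rot: [3.133, 0.234, 0.002]
contact_force: [0.9, -0.4, -0.6]
width: 0.0642
t 29.50 stage tcp [-0.0712  0.0725  0.1501] yaw_rel -4.8deg tilt [ 0.001 -0.   ] F [ 0.9 -0.4 -0.6] T [-0.022  0.028  0.024] w 0.0642 q [-0.13  0.33  1.82  0.    0.99  1.29]
```

View pics/w20.png

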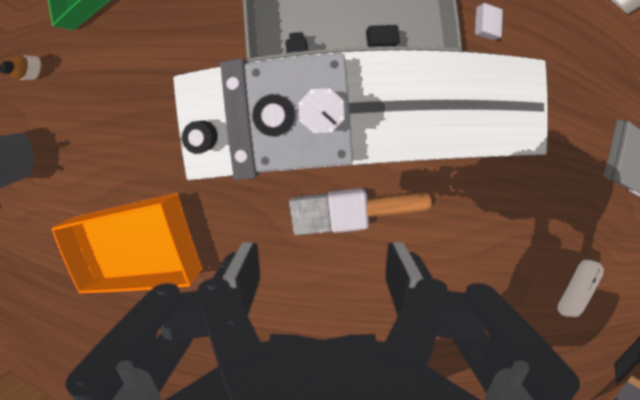

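View pics/w20c.png

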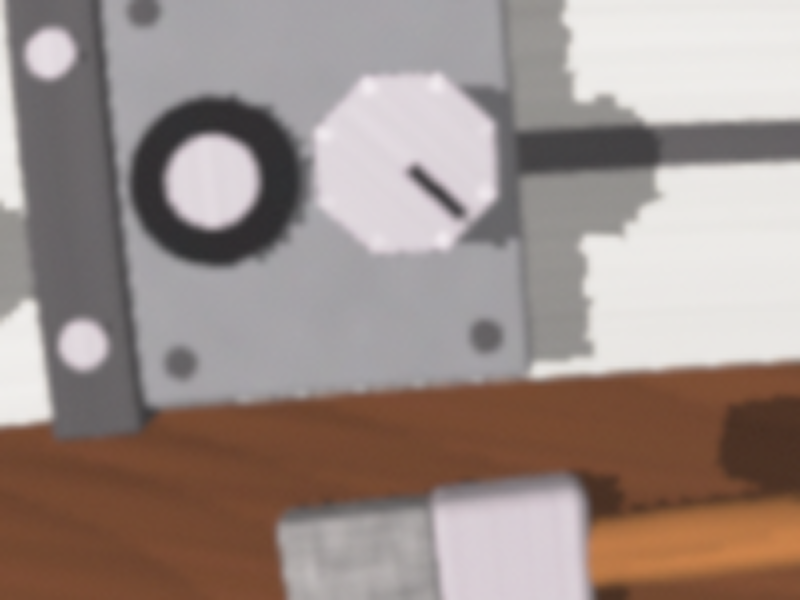

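View pics/s20.png

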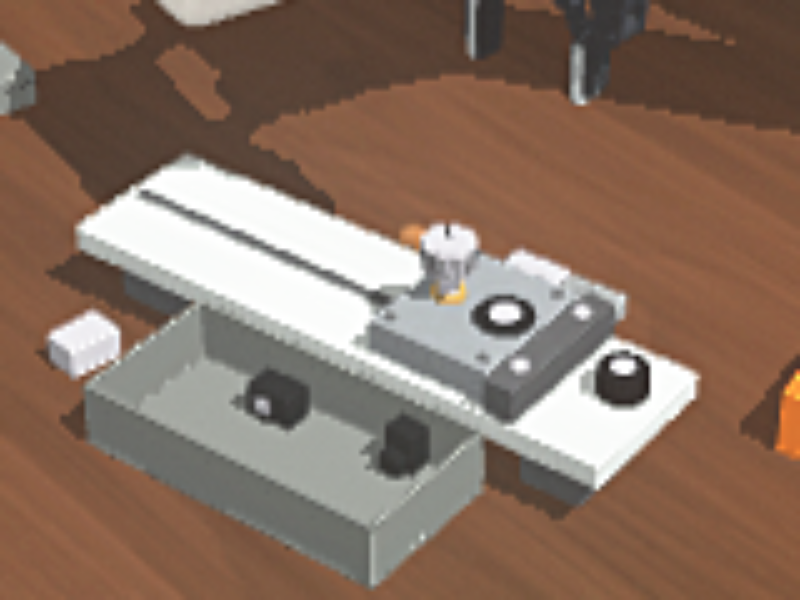

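```bash
python3 - <<'E'
from h import *
d=np.load("w20.npz")
A=lambda x,y: np.array([220+x/4-.4,70+y/4-.4])
P={}
for n,uv,z in [("head",A(406,162),.110),("line0",A(412,170),.11),("line1",A(462,214),.11),("front top",A(120,200),.074),("stop face top",A(103,200),.074),("rear top",A(511,200),.074)]:
    P[n]=W2S(S,wback(d,uv,z)); print(n,P[n].round(4))
for a in("line0","head"):
    v=P["line1"]-P[a]; print(np.degrees(np.arctan2(v[1],v[0])), np.radians(-np.degrees(np.arctan2(v[1],v[0]))))
E
```

```text
head [1.00e-04 6.63e-02 1.10e-01]
line0 [-0.0013  0.0654  0.11  ]
line1 [-0.0095  0.0576  0.11  ]
front top [-0.0016  0.1243  0.074 ]
stop face top [-0.0011  0.1279  0.074 ]
rear top [-0.0092  0.0464  0.074 ]
-136.32409327264315 2.3793042774034747
-137.88612366219965 2.4065668507174456
```

```bash
python3 -c "
from rig import ctrl
o=ctrl.get_obs(); print(o['t'],o['contact_force']); print(ctrl.job_done())"
```

```text
29.6 [ 0.33640937 -0.28674363 -0.59516919]
the job is handed in; nothing more can be done
None
```

I finished all three steps and handed the job in at 29.6 s; no verdict was reported. I swept both offcuts into the grey tray, pushed the carriage home, and tightened the thumbscrew until the resistance rose.

- **Offcuts:** The last picture shows both lying in the tray.
- **Carriage:** The push force rose from about 4 N to about 29 N with no further travel. The last picture puts its rear face at stage y 46 mm and the screw axis at 66 mm. That agrees with the earlier reading within about 1 mm, so it stayed home.
- **Thumbscrew:** I turned it about 117° in a single grip. The wrist torque jumped by about 0.17 N m at the expected angle, and I stopped 2–4° after that. After release, the dark line reads about 2.38–2.41 rad; seating is at 2.4. I estimate the insert turned well under 0.35 rad.
- **Bystanders:** The puck, brush and gauge block look unmoved in the last picture. The robot was clear and touching nothing.

**What disagreed:**
- The fingertips sit about 27 mm behind the stated tool point. My first sweep passed over offcut A without touching it. I found the offset by touching the bed lightly (about 36 N) and corrected for it.
- The torque reading was off by about −0.1 N m while gripping, because of a side load. I judged seating from the jump and the line's angle, not the absolute torque.

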